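# Clamp a relay module in its test nest

## Robot

A 6-joint arm with a two-finger parallel gripper is mounted at the origin on a cart in front of the work surface, level with it; the furniture and walls round the work are solid. World frame = base frame: x ahead of the robot, y to its left, z up, the work surface at z = 0. Lengths are in m, angles in degrees, forces in N, time in s.
With the tool pointing down it reaches from about 0.35 to 0.975 m from the base axis. Payload 4.9 kg.
Tool frame: the origin (TCP) lies at the very end of the fingers, on their centre line; the grasp point (between the pads) lies 19 mm behind it; z points along the fingers, y is the direction in which the jaws open and shut (so a half turn about z gives the same grasp; the last joint's range is limited). The gripper opens to 85 mm and grips with 20 to 120 N. Pads are 22 mm wide; open, the fingers measure 114 mm over their backs; the gripper's body (76 mm by 85 mm) begins 54 mm behind the grasp point. The pads swing forward as they close: fully open they stand 13 mm farther back than shut.
Start: joints at [61.593, 3.019, 92.412, -0, 84.569, -6.818], TCP at [0.23, 0.581, 0.203] pointing down, gripper open.
Joint ranges: [-172.51, 172.51], [-57.92, 126.97], [3.15, 148.05], [-58.71, 238.71], [5.1, 150.11], [-179.66, 179.66]. Speed limits (degrees/s): [147.25, 147.25, 180, 180, 180, 180].

## Interface

Orientations are given as a 3x3 rotation matrix whose columns are the frame's x, y, z axes.
In Python, from station import ctrl gives the robot as it stands.
- The arm moves only by the tool play_rows, never from a script. Its argument "plan" is a list of rows, each an object with "translation": the shift along the tool's x, y, z in m, a list of three; "dr": the turn, a rotation vector about the tool's x, y, z in rad, a list of three; "jaw": the opening in per cent of the stroke, from 0 (shut) to 100 (fully open). A call has 1 to 10 rows; each row is the pose to reach, as a shift and turn from the pose measured when the call began, along the tool's axes at that moment; what a row does not reach only later rows make up. A row lasts 1/10 s, in which the tool goes at most 50 mm and 8.59 degrees, less where a joint would pass 70% of its speed; a pose out of reach is approached as far as the arm can. A call with a gripper value outside its range is refused whole. The fingers move at their own pace and stop on an object; "force" is the grip in N (left out, the last holds). Time passes only in rows, so rows that repeat a pose let the fingers close. It gives the time, the measured TCP pose, the force and the opening at its end, in the units of the state.
- ctrl.read_state(): the state, without advancing time (a new reading comes with each control period).
- ctrl.capture(name): name is "scene" or "top" or "wrist"; returns a dict with "image" (384x512x3 uint8, red, green, blue), "camera_matrix" (3x3 intrinsics, pixels), "extrinsics" (4x4, takes a point from world to camera coordinates); the wrist camera has in their place "hand_eye" (4x4, takes a point from camera to tool coordinates, whose origin is the TCP and whose axes are the flange's). Camera axes: x right, y up, looking along -z (the intrinsics and any distortion apply to the point x, -y, -z); pixel columns grow to the right and rows downward; lengths in m; the calibration is good to about 2 mm. A picture is of the moment at which its call begins: read the wrist's pose just before it. There is no depth.
- ctrl.hand_in(): hands the job in, once; it reports no verdict.
The state is a dict: "time_s": time; "joint_pos": joint angles; "dq": joint speeds; "tau": joint torques, N m; "tool_pos": TCP position; "tool_rot": TCP orientation; "force": force on the tool from outside, world axes, zero at the start; "ft_torque": the same for the moment, N m; "opening": opening from 0.0 (shut) to 1.0 (fully open).
Only numpy, scipy, OpenCV 4.12 (cv2) and the standard library are available. Lean on these libraries where they do the work, as an engineer would, in place of code of your own. Each camera call takes 0.05 s, during which the arm holds its last target.

## Task

Set the blue relay module upright into the pocket of the test nest, down on its spring contacts, and let go of it. Then push the black knob of the swing clamp round gently, without gripping it, until the arm has climbed over the cam and dropped into its low notch with its foot holding the module down. Do not press the knob hard against the stop behind the notch, do not force the module down on the contacts, and leave the other things where they are.

Things in the scene. Friction and masses are not known exactly. Their poses are not given: they have to be found in the camera images.
- nest: Test nest, fixed to the bench: aluminium plate, top 14 mm above the bench, spanning x -46..46, y -48..118 mm; four black corner locators form a pocket, beside it stands a post with cam collar and swing clamp. Origin: on the post's axis at bench height; z up, y from the post to the pocket. The post's cap ends 81 mm above the bench, the green terminal block beyond the pocket 26 mm.
- pocket (a point): Pocket centre (nest x 0, y 62 mm) at the free contact tips' height, 20 mm above the bench: the module's underside rests here before clamping. Nest axes. The pocket is 51 mm along x, 35 along y; its locators are about 32 mm high, the top 5 mm slope outward as a lead-in; the middle of each side is open.
- contacts: White strip with two rows of brass spring contacts, which carries the module in the pocket. Origin: at the tips' height, pocket centre. It gives up to 4.5 mm, at 4.5 N to 7 N, and is solid after that; the closed clamp holds it 2 to 3 mm down. More than 20 N damages it.
- clamp: Swing clamp on the post. Origin on the post's axis at bench height; turns with the clamp, but does not show its rise. x along the dark steel arm (50.5 to 57.5 mm above the bench) to the rubber foot, 62 mm out, 11 mm across, underside 43.5 mm high when down. Knob at the other end, x -80 mm: upright black cylinder 18 mm across, 60 to 101.5 mm high when down. All rise 8 mm on the cam.
- cam (a point): On the post's axis, 40 mm high, at the top of the steel cam collar (49 mm across) under the arm. A spring pulls arm and follower pin down on it with 10 N. Turning from parked: first level, then an 8 mm climb over 46 degrees (1 to 5 N at the knob), level for 28 degrees (up to 2 N), an 8 mm drop into the notch, 4 degrees of play there (2 to 5 N, the foot rubs), then a solid stop. Let knob and arm rise and drop freely.
- clamp_turn (a joint): Clamp angle about the post (rad), growing anticlockwise from above, the way to push. 0: foot along the nest's +x (parked: -0.44 to -0.28); pi/2: along its +y, over the pocket's centre. The collar is clamped on by hand, so the notch is anywhere from 1.23 to 1.91 and must be felt: the arm slips forward by itself 0.08 and drops, then stops dead. Over 15 N on the clamp is too much.
- relay_module: Blue potted relay module with three grey studs along one edge of its top, 32 x 48 mm; body 26 mm high, 30 mm with the studs; 55 to 115 g. Origin: centre of its underside, x along the 32 mm, y along the 48 mm, z up. It stands upright on the bench and fits the pocket with its 48 mm along the nest's x, either way round.
- heat_sink: Bright finned aluminium heat sink, 50 x 50 x 23 mm, loose on the bench; not needed. Origin: centre of its underside.
- jar: Clear jar with a red lid, 44 mm across, 50 mm high, loose on the bench; not needed. Origin: centre of its underside.

How it is judged:
By the outcome, as a careful person would: the job done as asked, in the order asked, and still so for the second after the job is handed in, with the robot touching nothing.
It also fails if it takes over 72 s, if anything falls off the work surface, if the arm or the gripper's body presses on something with over 40 N, if the wrist force passes 120 N, or if a joint passes its speed limit or range.

## Working session

There is one attempt and no reset: what is moved stays moved. The work goes in short steps, Python scripts to look and compute and a tool call to move; the robot and the scene stay as the last step left them, time stands still between calls to the robot, and variables do not carry over. Pictures are saved under pics/ and viewed, and the job is handed in when it is done.

Besides the shell and the picture viewer there is one more tool, called after "Request:" as a command line: name --argument value ..., lists and objects as JSON in quotes. play_rows: Moves the arm, as the interface text tells. Its arguments: {"type":"object","properties":{"plan":{"type":"array","items":{"type":"object","properties":{"translation":{"type":"array","items":{"type":"number"}},"dr":{"type":"array","items":{"type":"number"}},"jaw":{"type":"number"}}}},"force":{"type":"number"}},"required":["plan"]}

```bash
ls; mkdir -p pics; python3 - <<'E'
from station import ctrl
import cv2
s=ctrl.read_state()
print({k:s[k] for k in ('time_s','tool_pos','tool_rot','force','opening')})
for n in ('scene','top','wrist'):
    c=ctrl.capture(n); cv2.imwrite(f'pics/{n}0.png',c['image'][:,:,::-1])
    print(n,c['camera_matrix'],c.get('extrinsics',c.get('hand_eye')),[k for k in c])
E
```

```text
pics
{'time_s': 0.0, 'tool_pos': array([0.22965034, 0.58053281, 0.20164267]), 'tool_rot': array([[-9.29843604e-01,  3.67953614e-01, -1.00522775e-03],
       [ 3.67954906e-01,  9.29841742e-01, -1.87655408e-03],
       [ 2.44217866e-04, -2.11478029e-03, -9.99997734e-01]]), 'force': array([-0.44967674, -0.01842653, -0.05842214]), 'opening': 1.0006766870548989}
scene [[432.9801908    0.         253.98484139]
 [  0.         432.9801908  188.59171201]
 [  0.           0.           1.        ]] [[ 0.88625494 -0.46290882  0.01635865 -0.41568135]
 [ 0.32637118  0.64913035  0.6871038  -0.29033432]
 [-0.3286853  -0.60361015  0.72637508 -0.77552756]
 [ 0.          0.          0.          1.        ]] ['image', 'camera_matrix', 'extrinsics']
top [[386.18980211   0.         260.46717025]
 [  0.         386.18980211 188.72101035]
 [  0.           0.           1.        ]] [[ 0.01777225 -0.99982166  0.00638741  0.08877529]
 [ 0.98804642  0.01854063  0.15303765 -0.56921645]
 [-0.15312879  0.00359123  0.98819972 -0.92917397]
 [ 0.          0.          0.          1.        ]] ['image', 'camera_matrix', 'extrinsics']
wrist [[278.23870027   0.         249.43969677]
 [  0.         278.23870027 191.27745713]
 [  0.           0.           1.        ]] [[-2.03912352e-04  9.57011972e-01  2.90048348e-01  7.31367768e-02]
 [ 9.99999710e-01  4.08157252e-04 -6.43682630e-04 -9.68160456e-04]
 [-7.34397320e-04  2.90048133e-01 -9.57011777e-01 -1.71357012e-01]
 [ 0.00000000e+00  0.00000000e+00  0.00000000e+00  1.00000000e+00]] ['image', 'camera_matrix', 'hand_eye']
```

View pics/scene0.png

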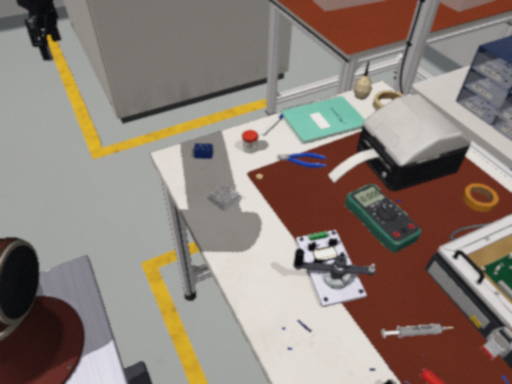

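View pics/top0.png

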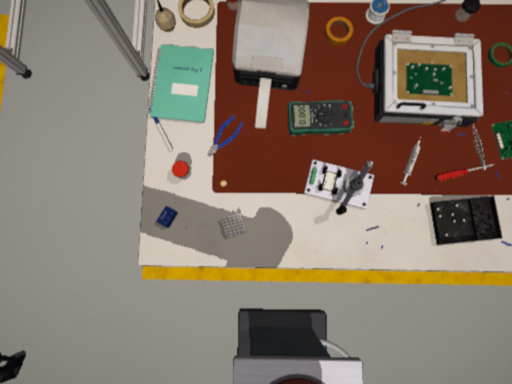

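View pics/wrist0.png

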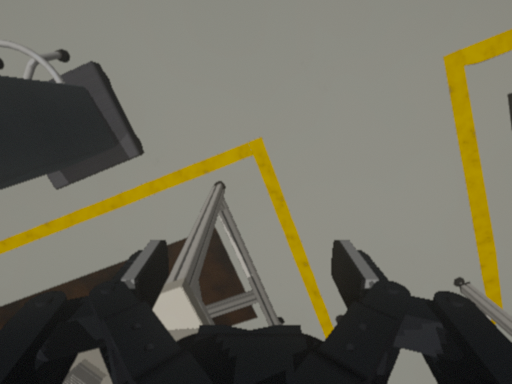

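```bash
cat > h.py <<'E'
import numpy as np, cv2
from station import ctrl
def cam(c,s=None):
    """returns K, T world->cam(GL axes)"""
    if 'extrinsics' in c: return c['camera_matrix'],c['extrinsics']
    T=np.eye(4);T[:3,:3]=s['tool_rot'];T[:3,3]=s['tool_pos']
    return c['camera_matrix'],np.linalg.inv(T@c['hand_eye'])
def proj(K,T,P):
    P=np.atleast_2d(P);q=(T[:3,:3]@P.T).T+T[:3,3]; q=q*[1,-1,-1]
    p=(K@q.T).T; return p[:,:2]/p[:,2:]
def back(K,T,px,z):
    px=np.atleast_2d(px).astype(float);d=np.linalg.inv(K)@np.c_[px,np.ones(len(px))].T
    d=d*np.array([[1],[-1],[-1]]);R=T[:3,:3];o=-R.T@T[:3,3];d=(R.T@d).T
    return o+d*((z-o[2])/d[:,2])[:,None]
def crop(img,x0,y0,x1,y1,f,name):
    cv2.imwrite('pics/'+name,cv2.resize(img[y0:y1,x0:x1,::-1],None,fx=f,fy=f,interpolation=cv2.INTER_CUBIC))
def delta(R0,p0,R1,p1):
    return R0.T@(np.array(p1)-p0), cv2.Rodrigues(R0.T@R1)[0].ravel()
E
python3 - <<'E'
from h import *
c=ctrl.capture('top');K,T=cam(c)
crop(c['image'],290,140,390,230,8,'t_nest.png')
crop(c['image'],140,195,260,255,6,'t_mod.png')
print(back(K,T,[(166,216)],.028),back(K,T,[(233,224)],.02),back(K,T,[(353,183),(328,181)],.05),back(K,T,[(341,210),(369,163)],.1))
E
```

```text
[[0.49566053 0.33661358 0.028     ]] [[0.47905795 0.16730195 0.02      ]] [[ 0.58539425 -0.1329134   0.05      ]
 [ 0.58930695 -0.07011268  0.05      ]] [[ 0.51162981 -0.09107023  0.1       ]
 [ 0.62608906 -0.15995086  0.1       ]]
```

View pics/t_nest.png

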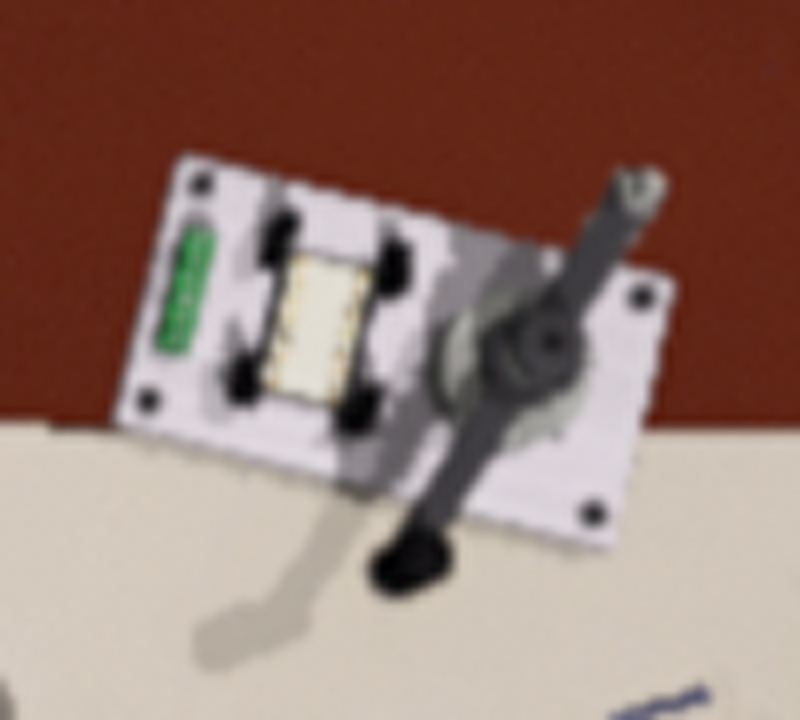

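View pics/t_mod.png

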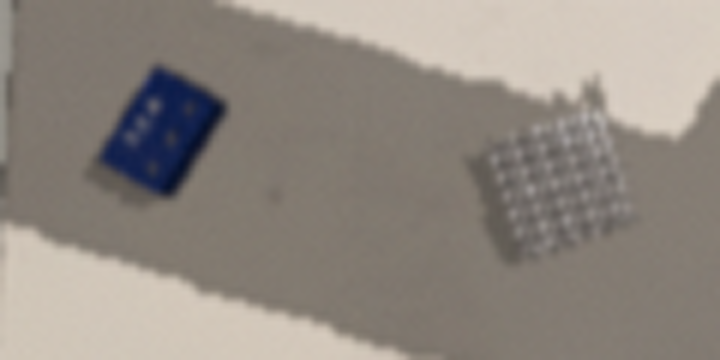

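```bash
python3 - <<'E'
from h import *
from scipy.optimize import least_squares
c=ctrl.capture('top');K,T=cam(c)
px=np.array([(180,155),(675,280),(608,548),(115,425)])/8+[290,140]-.44
W=back(K,T,px,.014)[:,:2]
L=np.array([(46,118),(46,-48),(-46,-48),(-46,118)])/1000
def f(v):
    R=np.array([[np.cos(v[2]),-np.sin(v[2])],[np.sin(v[2]),np.cos(v[2])]]);return ((R@L.T).T+v[:2]-W).ravel()
r=least_squares(f,[.58,-.13,0]);v=r.x;print('nest',v,np.degrees(v[2]),r.fun*1e3)
R=np.array([[np.cos(v[2]),-np.sin(v[2])],[np.sin(v[2]),np.cos(v[2])]]);print('pocket',R@[0,.062]+v[:2])
# module top corners
m=np.array([(157,68),(225,103),(170,197),(102,160)])/6+[140,195]-.4
M=back(K,T,m,.026);print('mod',M,M.mean(0)); e=M[1]-M[0];print(np.linalg.norm(M[1]-M[0]),np.linalg.norm(M[2]-M[1]),np.degrees(np.arctan2(e[1],e[0])),np.degrees(np.arctan2(*(M[1]-M[2])[1::-1])))
k=back(K,T,np.array([(405,565)])/8+[290,140],.1);ft=back(K,T,np.array([(640,188)])/8+[290,140],.055);print(k,ft)
for p in (k,ft):
    d=R.T@(p[0,:2]-v[:2]);print(d,np.arctan2(d[1],d[0]))
s=ctrl.read_state();print(s['time_s'])
for yaw in (0,):pass
print(np.degrees(np.arctan2(s['tool_rot'][1,1],s['tool_rot'][0,1])))
E
```

```text
nest [ 0.58167864 -0.13881357 -0.23605828] -13.525143229158921 [ 0.12667936  0.35417603  0.05257313  0.82008703 -0.94219505 -1.71366989
  0.76294255  0.53940681]
pocket [ 0.59617871 -0.07853299]
mod [[0.52141105 0.33909809 0.026     ]
 [0.50707736 0.30956575 0.026     ]
 [0.46707355 0.3306345  0.026     ]
 [0.48207224 0.36007372 0.026     ]] [0.49440855 0.33484301 0.026     ]
0.032827028590610006 0.0452127926331678 -115.88988257647473 -27.774377930642714
[[ 0.5101372  -0.09016579  0.1       ]] [[ 0.63517134 -0.17550229  0.055     ]]
[-0.08093477  0.03056711] 2.7804781142161152
[ 0.06058967 -0.0231608 ] -0.36511730913544704
0.25
68.4080258025688
```

```bash
cat >> h.py <<'E'
def goal(p,jawyaw,s=None):
    s=s or ctrl.read_state();a=np.radians(jawyaw)
    y=np.array([np.cos(a),np.sin(a),0]);z=np.array([0,0,-1.]);x=np.cross(y,z)
    t,r=delta(s['tool_rot'],s['tool_pos'],np.c_[x,y,z],p)
    print('t',np.round(t,4),'dr',np.round(r,4),'dist',np.round(np.linalg.norm(t),3))
E
python3 -c "
from h import *
goal([.494,.335,.14],63.2)"
```

```text
t [-0.3361 -0.1313  0.0624] dr [-0.001  -0.0001  0.0909] dist 0.366
```

Request:
play_rows --plan '[{"translation": [-0.336,-0.131,0.062],"dr": [-0.001,0,0.091],"jaw": 100},{"translation": [-0.336,-0.131,0.062],"dr": [-0.001,0,0.091],"jaw": 100},{"translation": [-0.336,-0.131,0.062],"dr": [-0.001,0,0.091],"jaw": 100},{"translation": [-0.336,-0.131,0.062],"dr": [-0.001,0,0.091],"jaw": 100},{"translation": [-0.336,-0.131,0.062],"dr": [-0.001,0,0.091],"jaw": 100},{"translation": [-0.336,-0.131,0.062],"dr": [-0.001,0,0.091],"jaw": 100},{"translation": [-0.336,-0.131,0.062],"dr": [-0.001,0,0.091],"jaw": 100},{"translation": [-0.336,-0.131,0.062],"dr": [-0.001,0,0.091],"jaw": 100},{"translation": [-0.336,-0.131,0.062],"dr": [-0.001,0,0.091],"jaw": 100},{"translation": [-0.336,-0.131,0.062],"dr": [-0.001,0,0.091],"jaw": 100}]'

```text
time_s: 1.25
tool_pos: [0.4936, 0.3359, 0.1404]
tool_rot: [[-0.893, 0.451, -0.001], [0.451, 0.893, 0.001], [0.001, 0.0, -1.0]]
force: [0.5, 1.5, -0.5]
opening: 0.999
```

```bash
python3 - <<'E'
from h import *
s=ctrl.read_state();c=ctrl.capture('wrist');K,T=cam(c,s)
print(s['time_s'],s['tool_pos'],s['force'],s['joint_pos'])
im=c['image'].copy();cv2.imwrite('pics/w1raw.png',im[:,:,::-1])
crop(im,100,100,400,325,2.6,'w1.png')
print(proj(K,T,[[.494,.335,.026]]))
E
```

```text
1.25 [0.49355285 0.33585186 0.14039621] [ 0.49085024  1.51904948 -0.51982042] [ 2.70691668e+01  1.89035485e+00  9.96590268e+01  4.99287323e-02
  7.84754974e+01 -3.61314520e+01]
[[249.55463849 179.86353338]]
```

View pics/w1.png

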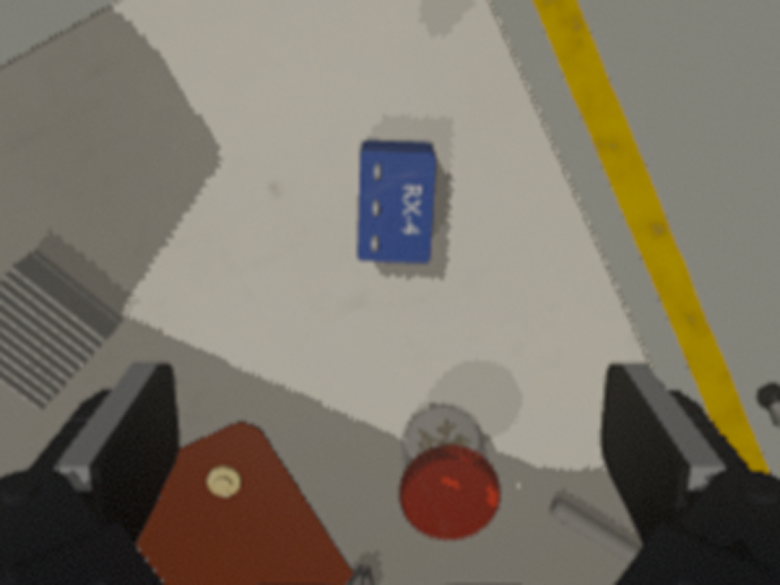

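```bash
python3 - <<'E'
from h import *
im=cv2.imread('pics/w1raw.png')[:,:,::-1]
crop(im,225,145,285,210,9,'w1z.png')
E
```

```text
(no output)
```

View pics/w1z.png

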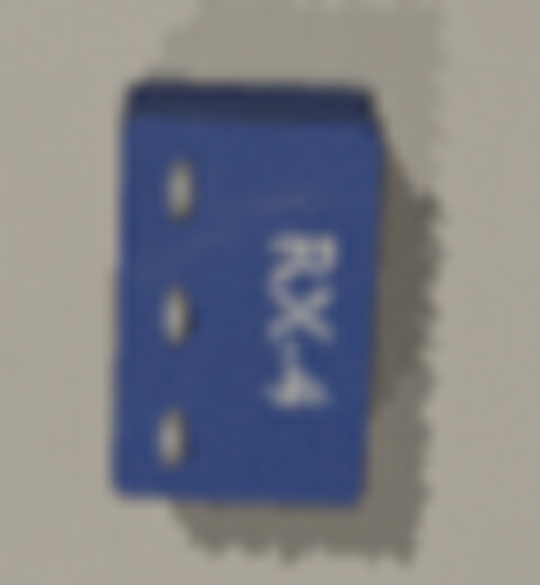

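```bash
python3 - <<'E'
from h import *
s=ctrl.read_state();c=ctrl.capture('wrist');K,T=cam(c,s)
m=np.array([(127,117),(383,128),(365,505),(113,493)])/9+[225,145]-.44
M=back(K,T,m,.026);print(M,M.mean(0))
n=np.linalg.norm
print(n(M[1]-M[0]),n(M[2]-M[1]),n(M[3]-M[2]),n(M[0]-M[3]))
a=(M[1]+M[2]-M[0]-M[3]);b=M[2]+M[3]-M[0]-M[1]
print(np.degrees(np.arctan2(a[1],a[0])),np.degrees(np.arctan2(b[1],b[0])))
goal([*M.mean(0)[:2],.06],62)
cj=ctrl.capture('top');K,T=cam(cj);print(back(K,T,[(180,169)],.05))
E
```

```text
[[0.46749038 0.33615857 0.026     ]
 [0.48191399 0.36191931 0.026     ]
 [0.52227988 0.34008601 0.026     ]
 [0.50723861 0.31366266 0.026     ]] [0.49473071 0.33795664 0.026     ]
0.029523825455505495 0.04589224548522997 0.030404497529854257 0.045672615545026274
60.54947406691865 -28.95688647166058
t [-0.0008  0.0018  0.0808] dr [ 0.0007 -0.0002  0.0227] dist 0.081
[[0.61294266 0.30268132 0.05      ]]
```

```bash
python3 - <<'E'
from h import *
goal([.4946,.3368,.004],61.2)
E
```

```text
t [-0.0013  0.0007  0.1368] dr [ 0.0006 -0.0001  0.0369] dist 0.137
```

Request:
play_rows --plan '[{"translation": [-0.001,0.001,0.05],"dr": [0,0,0.037],"jaw": 90},{"translation": [-0.001,0.001,0.09],"dr": [0,0,0.037],"jaw": 80},{"translation": [-0.001,0.001,0.12],"dr": [0,0,0.037],"jaw": 70},{"translation": [-0.001,0.001,0.132],"dr": [0,0,0.037],"jaw": 65},{"translation": [-0.001,0.001,0.137],"dr": [0,0,0.037],"jaw": 65},{"translation": [-0.001,0.001,0.137],"dr": [0,0,0.037],"jaw": 65}]' --force 25

```text
time_s: 2.0
tool_pos: [0.4948, 0.338, 0.0047]
tool_rot: [[-0.877, 0.481, 0.001], [0.481, 0.877, 0.001], [-0.001, 0.002, -1.0]]
force: [-0.4, 0.1, 0.3]
opening: 0.648
```

```bash
python3 - <<'E'
from h import *
c=ctrl.capture('wrist')
crop(c['image'],100,150,400,384,2.5,'w2.png')
E
```

```text
(no output)
```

View pics/w2.png

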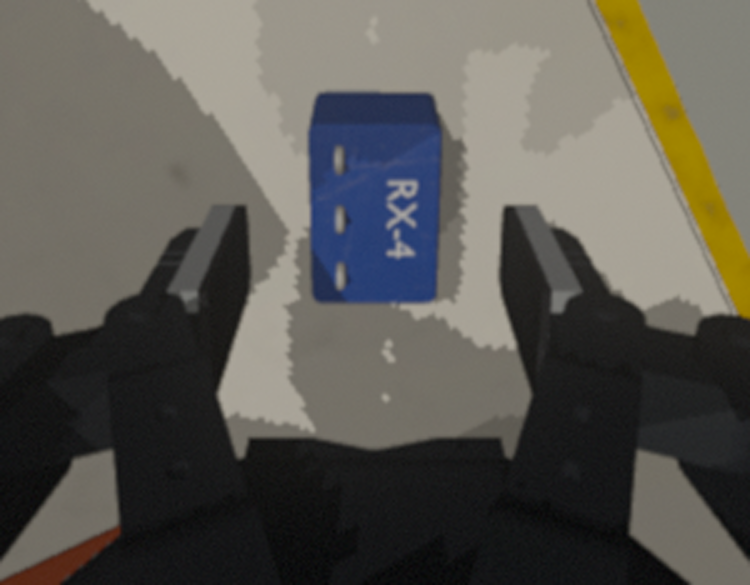

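```bash
python3 - <<'E'
from h import *
s=ctrl.read_state();c=ctrl.capture('wrist');K,T=cam(c,s)
R=s['tool_rot'];p=s['tool_pos']
for z in (-.003,-.008,-.02):
  P=np.array([[a,b,z] for a in(.011,-.011) for b in (-.0275,.0275)])
  print(z,((proj(K,T,P@R.T+p)-[100,150])*2.5).round())
m=np.array([(310,122),(441,122),(437,301),(313,301)])/2.5+[100,150]-.3
M=back(K,T,m,.026);print((M-p)@R,((M-p)@R).mean(0))
E
```

```text
-0.003 [[270. 144.]
 [483. 144.]
 [273. 222.]
 [480. 222.]]
-0.008 [[267. 151.]
 [486. 151.]
 [271. 230.]
 [482. 230.]]
-0.02 [[259. 169.]
 [494. 169.]
 [264. 253.]
 [490. 253.]]
[[ 0.02298605 -0.01546712 -0.02042383]
 [ 0.02294221  0.01447915 -0.02033233]
 [-0.02389221  0.01478433 -0.02025918]
 [-0.02381092 -0.01599382 -0.02035328]] [-0.00044372 -0.00054936 -0.02034215]
```

Request:
play_rows --plan '[{"translation": [0,0,0],"dr": [0,0,0],"jaw": 40},{"translation": [0,0,0],"dr": [0,0,0],"jaw": 30},{"translation": [0,0,0],"dr": [0,0,0],"jaw": 25},{"translation": [0,0,0],"dr": [0,0,0],"jaw": 25},{"translation": [0,0,0],"dr": [0,0,0],"jaw": 25},{"translation": [0,0,-0.01],"dr": [0,0,0],"jaw": 25},{"translation": [0,0,-0.05],"dr": [0,0,0],"jaw": 25},{"translation": [0,0,-0.1],"dr": [0,0,0],"jaw": 25},{"translation": [0,0,-0.12],"dr": [0,0,0],"jaw": 25},{"translation": [0,0,-0.12],"dr": [0,0,0],"jaw": 25}]' --force 30

```text
time_s: 3.1
tool_pos: [0.4986, 0.3396, 0.1325]
tool_rot: [[-0.876, 0.481, 0.013], [0.481, 0.876, 0.007], [-0.008, 0.012, -1.0]]
force: [1.0, 0.7, 0.0]
opening: 0.25
```

```bash
python3 - <<'E'
from h import *
s=ctrl.read_state();c=ctrl.capture('wrist');print(s['force'],s['time_s'],s['opening'])
crop(c['image'],100,150,400,384,2.5,'w3.png')
v=[ 0.58167864,-0.13881357]
goal([.575,-.06,.125],76.5)
E
```

```text
[1.01131842 0.69083579 0.0175315 ] 3.1 0.25002396801576454
t [-0.2604 -0.312   0.0029] dr [ 0.0073  0.0059 -0.2667] dist 0.406
```

View pics/w3.png

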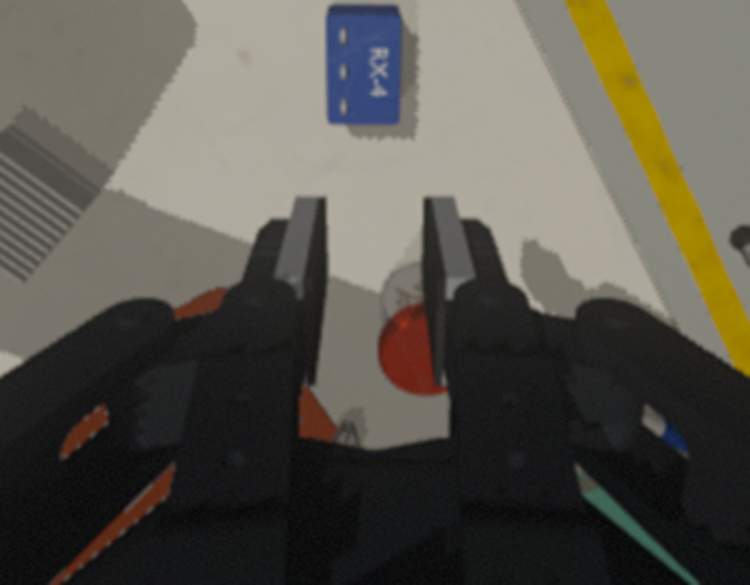

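```bash
python3 - <<'E'
from h import *
from scipy.optimize import fsolve
s=ctrl.read_state();c=ctrl.capture('wrist');K=c['camera_matrix'];H=c['hand_eye'];Ti=np.linalg.inv(H)
def f(v,gap,sp,row):
    q=proj(K,Ti,[[v[0],-gap/2,v[1]],[v[0],gap/2,v[1]]]); return [q[1,0]-q[0,0]-sp,q[0,1]-row]
for gap,sp,row in ((.25*.085,97/2.5,197/2.5+150),(.65*.085,252/2.5,207/2.5+150),(.085,(612-165)/2.6,365/2.6+100)):
    print(fsolve(f,[.011,-.01],args=(gap,sp,row)))
K,T=cam(c,s)
M=back(K,T,np.array([(328,26),(400,26),(399,123),(331,123)])/2.5+[100,150]-.3,.026)
print(s['tool_pos'],M,M.mean(0))
E
```

```text
[ 0.00917143 -0.03148054]
[ 0.00703088 -0.03200271]
[ 0.00991745 -0.04674259]
[0.49697096 0.33875555 0.12917178] [[0.46897955 0.33323892 0.026     ]
 [0.48284358 0.35836728 0.026     ]
 [0.51863691 0.3387279  0.026     ]
 [0.50494286 0.31398393 0.026     ]] [0.49385072 0.33607951 0.026     ]
```

```bash
python3 - <<'E'
from h import *
s=ctrl.read_state();c=ctrl.capture('scene');K,T=cam(c)
R=s['tool_rot'];p=s['tool_pos'];print(s['time_s'],p)
q=proj(K,T,[p,p-R[:,2]*.03,p-R[:,2]*.019]);print(q)
x,y=q[0].astype(int)
im=c['image'].copy()
crop(im,x-35,y-60,x+45,y+25,7,'s4.png');print((q-[x-35,y-60])*7)
E
```

```text
3.2 [0.49560896 0.33803853 0.12661472]
[[200.05082133 115.28942921]
 [199.07712058 105.09345332]
 [199.43891733 108.88195916]]
[[245.35574929 422.02600447]
 [238.53984408 350.65417325]
 [241.07242134 377.1737141 ]]
```

View pics/s4.png

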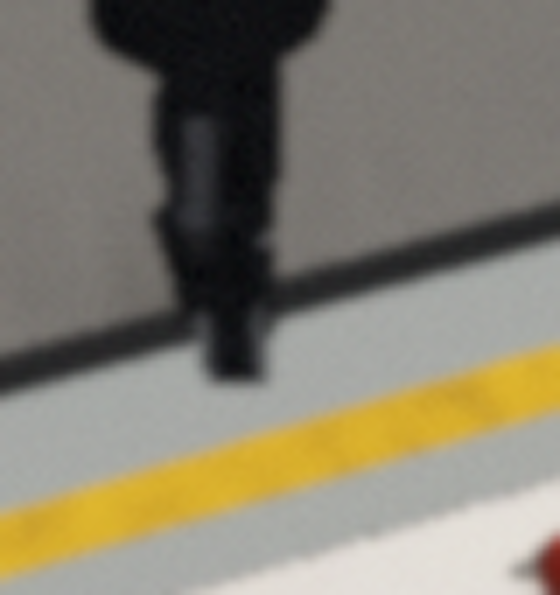

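```bash
python3 - <<'E'
from h import *
print(ctrl.read_state()['force'])
goal([.4945,.3368,.004],61.2)
E
```

```text
[-0.88139011  0.9420557   0.69550494]
t [-0.     -0.0011  0.121 ] dr [0.0022 0.001  0.0003] dist 0.121
```

Request:
play_rows --plan '[{"translation": [0,-0.001,0.04],"dr": [0.002,0.001,0],"jaw": 60},{"translation": [0,-0.001,0.07],"dr": [0.002,0.001,0],"jaw": 60},{"translation": [0,-0.001,0.1],"dr": [0.002,0.001,0],"jaw": 60},{"translation": [0,-0.001,0.115],"dr": [0.002,0.001,0],"jaw": 60},{"translation": [0,-0.001,0.121],"dr": [0.002,0.001,0],"jaw": 60},{"translation": [0,-0.001,0.121],"dr": [0.002,0.001,0],"jaw": 60},{"translation": [0,-0.001,0.121],"dr": [0.002,0.001,0],"jaw": 60},{"translation": [0,-0.001,0.121],"dr": [0.002,0.001,0],"jaw": 60}]'

```text
time_s: 4.05
tool_pos: [0.4959, 0.3376, 0.0059]
tool_rot: [[-0.876, 0.481, 0.003], [0.481, 0.876, 0.002], [-0.002, 0.003, -1.0]]
force: [0.9, -0.3, 0.3]
opening: 0.601
```

```bash
python3 - <<'E'
from h import *
s=ctrl.read_state();c=ctrl.capture('scene');K,T=cam(c)
R=s['tool_rot'];p=s['tool_pos'];print(s['time_s'],p,s['force'],s['opening'])
q=proj(K,T,[p,p-R[:,2]*.03,p-R[:,2]*.019]);
x,y=q[0].astype(int)
crop(c['image'],x-35,y-40,x+45,y+25,8,'s5.png');print((q-[x-35,y-40])*8)
c=ctrl.capture('wrist');crop(c['image'],100,150,400,384,2.5,'w5.png')
E
```

```text
4.05 [0.49587395 0.33761746 0.00593895] [ 0.94155301 -0.26983698  0.29980292] 0.6005542917348621
[[284.87757205 324.35231873]
 [278.33916582 254.92846892]
 [280.76609516 280.69725299]]
```

View pics/s5.png

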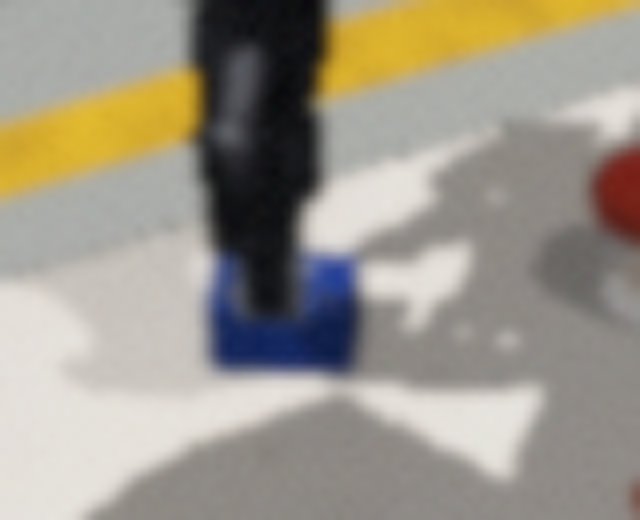

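View pics/w5.png

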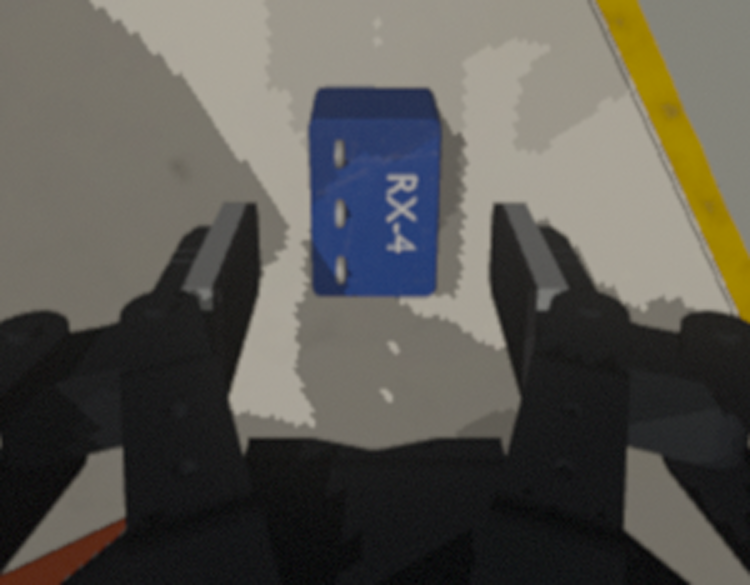

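```bash
python3 - <<'E'
from h import *
s=ctrl.read_state();c=ctrl.capture('scene');K,T=cam(c)
R=s['tool_rot'];p=s['tool_pos'];print(p)
q0=proj(K,T,[[0.49587395,0.33761746,0.00593895]])[0].astype(int)-[35,40]
for h in (-.006,0,.01,.02,.03):
  P=[p+R@[a,-.0255,0]+[0,0,h] for a in(-.011,.011)]
  print(round(p[2]+h,4),((proj(K,T,P)-q0)*8).round())
E
```

```text
[0.49557652 0.33745679 0.00560562]
-0.0004 [[311. 393.]
 [244. 391.]]
0.0056 [[310. 379.]
 [242. 378.]]
0.0156 [[308. 357.]
 [240. 355.]]
0.0256 [[306. 333.]
 [238. 332.]]
0.0356 [[304. 310.]
 [235. 308.]]
```

Request:
play_rows --plan '[{"translation": [0,0,0.008],"dr": [0,0,0],"jaw": 60},{"translation": [0,0,0.016],"dr": [0,0,0],"jaw": 60},{"translation": [0,0,0.016],"dr": [0,0,0],"jaw": 60},{"translation": [0,0,0.016],"dr": [0,0,0],"jaw": 50},{"translation": [0,0,0.016],"dr": [0,0,0],"jaw": 40},{"translation": [0,0,0.016],"dr": [0,0,0],"jaw": 30},{"translation": [0,0,0.016],"dr": [0,0,0],"jaw": 25},{"translation": [0,0,0.016],"dr": [0,0,0],"jaw": 25},{"translation": [0,0,0.016],"dr": [0,0,0],"jaw": 25}]'

```text
time_s: 5.1
tool_pos: [0.4955, 0.3374, -0.0105]
tool_rot: [[-0.876, 0.481, 0.002], [0.481, 0.876, 0.001], [-0.001, 0.002, -1.0]]
force: [-0.2, 0.2, -0.1]
opening: 0.361
```

```bash
python3 - <<'E'
from h import *
s=ctrl.read_state();c=ctrl.capture('scene');K,T=cam(c)
R=s['tool_rot'];p=s['tool_pos'];print(s['time_s'],p,s['force'],s['opening'])
q=proj(K,T,[p,p-R[:,2]*.03,p-R[:,2]*.019]);
x,y=q[0].astype(int)
a=cv2.resize(c['image'][y-40:y+25,x-35:x+45,::-1],None,fx=5,fy=5,interpolation=cv2.INTER_CUBIC)
c=ctrl.capture('wrist');b=cv2.resize(c['image'][180:384,150:350,::-1],None,fx=1.9,fy=1.9,interpolation=cv2.INTER_CUBIC)
h=min(len(a),len(b));cv2.imwrite('pics/p6.png',np.hstack([a[:h],b[:h]]))
E
```

```text
5.1 [ 0.49551421  0.33742738 -0.0105113 ] [-0.24911233  0.17937982 -0.14230095] 0.36144245984945333
```

View pics/p6.png

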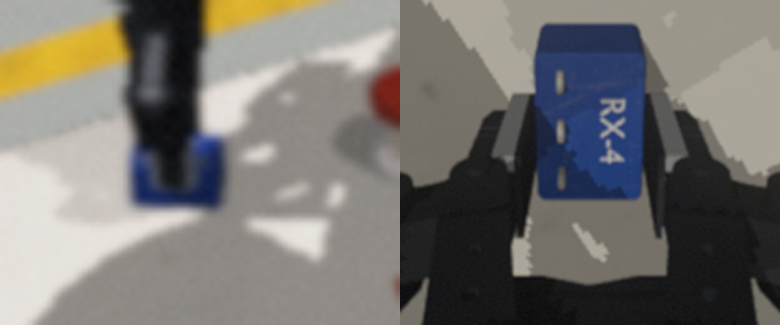

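```bash
python3 - <<'E'
from h import *
goal([.4955,.3374,.14],61.2)
goal([.665,-.095,.14],76.5)
E
```

```text
t [-0.0002  0.0003 -0.1505] dr [0.0023 0.0014 0.0004] dist 0.15
t [-0.3569 -0.2971 -0.1507] dr [ 0.0021  0.0017 -0.2666] dist 0.488
```

Request:
play_rows --plan '[{"translation": [0,0,-0.02],"dr": [0,0,0],"jaw": 25},{"translation": [0,0,-0.06],"dr": [0,0,0],"jaw": 25},{"translation": [0,0,-0.1],"dr": [0,0,0],"jaw": 25},{"translation": [0,0,-0.14],"dr": [0,0,0],"jaw": 25},{"translation": [-0.03,-0.025,-0.15],"dr": [0,0,-0.03],"jaw": 25},{"translation": [-0.06,-0.05,-0.15],"dr": [0,0,-0.06],"jaw": 25},{"translation": [-0.09,-0.075,-0.15],"dr": [0,0,-0.09],"jaw": 25},{"translation": [-0.12,-0.1,-0.15],"dr": [0,0,-0.12],"jaw": 25},{"translation": [-0.15,-0.125,-0.15],"dr": [0,0,-0.14],"jaw": 25},{"translation": [-0.18,-0.15,-0.15],"dr": [0,0,-0.16],"jaw": 25}]'

```text
time_s: 6.2
tool_pos: [0.5808, 0.1176, 0.1391]
tool_rot: [[-0.942, 0.335, 0.002], [0.335, 0.942, 0.001], [-0.001, 0.002, -1.0]]
force: [0.4, 0.0, -0.7]
opening: 0.364
```

```bash
python3 - <<'E'
from h import *
s=ctrl.read_state();print(s['force'],s['opening'],s['ft_torque'])
goal([.665,-.095,.14],76.5)
E
```

```text
[ 0.44067143  0.02581585 -0.65331084] 0.363553367985839 [-0.00461413  0.01188862  0.02699206]
t [-0.1505 -0.1721 -0.001 ] dr [ 0.0019  0.0015 -0.1058] dist 0.229
```

Holding it (opening 0.36, −0.7 N ≈ 65 g). Moving on to a look position beyond the pocket.

Request:
play_rows --plan '[{"translation": [-0.03,-0.035,0],"dr": [0,0,-0.03],"jaw": 25},{"translation": [-0.06,-0.07,0],"dr": [0,0,-0.06],"jaw": 25},{"translation": [-0.09,-0.105,0],"dr": [0,0,-0.09],"jaw": 25},{"translation": [-0.12,-0.14,0],"dr": [0,0,-0.106],"jaw": 25},{"translation": [-0.14,-0.165,0],"dr": [0.002,0.001,-0.106],"jaw": 25},{"translation": [-0.15,-0.172,0],"dr": [0.002,0.001,-0.106],"jaw": 25},{"translation": [-0.15,-0.172,0],"dr": [0.002,0.001,-0.106],"jaw": 25},{"translation": [-0.15,-0.172,0],"dr": [0.002,0.001,-0.106],"jaw": 25},{"translation": [-0.15,-0.172,0],"dr": [0.002,0.001,-0.106],"jaw": 25},{"translation": [-0.15,-0.172,0],"dr": [0.002,0.001,-0.106],"jaw": 25}]'

```text
time_s: 7.2
tool_pos: [0.6642, -0.0932, 0.1391]
tool_rot: [[-0.973, 0.231, 0.0], [0.231, 0.973, -0.0], [-0.0, 0.0, -1.0]]
force: [-0.0, 0.4, -1.0]
opening: 0.362
```

```bash
python3 - <<'E'
from h import *
s=ctrl.read_state();c=ctrl.capture('wrist');cv2.imwrite('pics/w7raw.png',c['image'][:,:,::-1])
cv2.imwrite('pics/w7.png',cv2.resize(c['image'][:,:,::-1],None,fx=1.55,fy=1.55,interpolation=cv2.INTER_CUBIC))
np.savez('w7.npz',p=s['tool_pos'],R=s['tool_rot'])
print(s['tool_pos'],s['force'])
E
```

```text
[ 0.66424041 -0.0931705   0.1390749 ] [-0.04311182  0.4064435  -0.97174046]
```

View pics/w7.png

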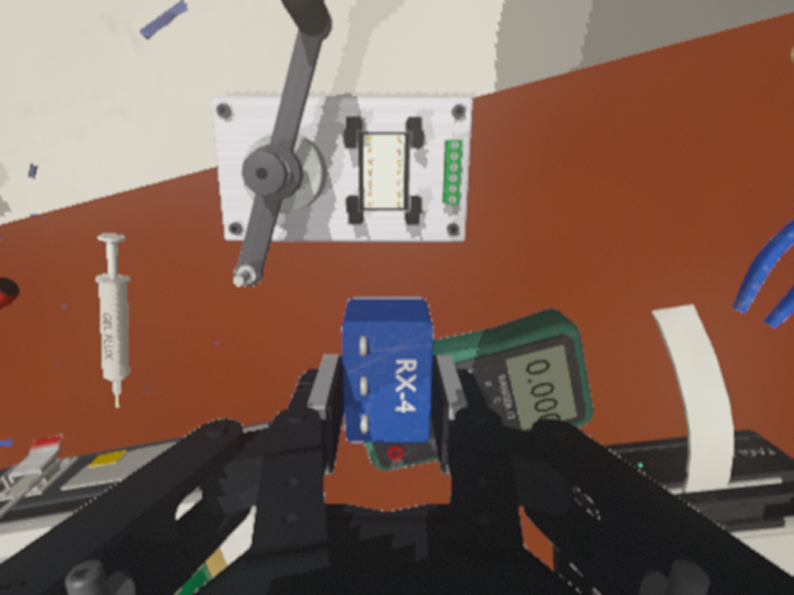

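```bash
python3 - <<'E'
from h import *
im=cv2.imread('pics/w7raw.png')[:,:,::-1]
crop(im,130,55,320,165,4.2,'w7n.png')
crop(im,205,180,295,295,5.2,'w7m.png')
E
```

```text
(no output)
```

View pics/w7n.png

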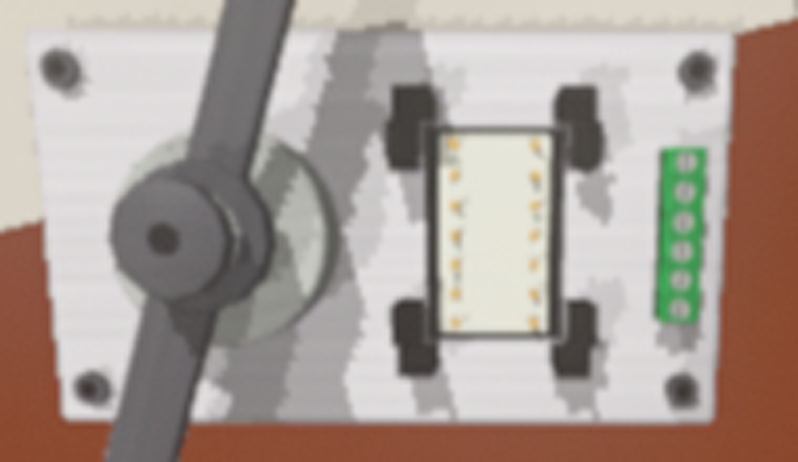

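View pics/w7m.png

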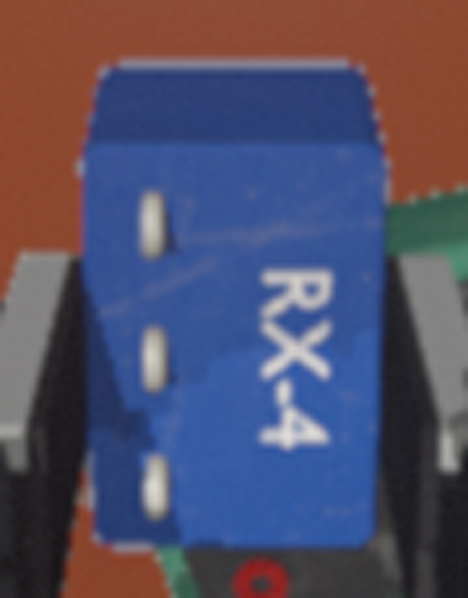

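```bash
cat > fit.py <<'E'
from h import *
from scipy.optimize import least_squares
def nestfit(K,T,px,L,z=.014):
    W=back(K,T,px,z)[:,:2]
    def f(v):
        R=np.array([[np.cos(v[2]),-np.sin(v[2])],[np.sin(v[2]),np.cos(v[2])]]);return ((R@L.T).T*v[3]+v[:2]-W).ravel()
    r=least_squares(f,[.58,-.13,-.23,1]);return r.x,r.fun*1e3
E
python3 - <<'E'
from fit import *
d=np.load('w7.npz');s=dict(tool_rot=d['R'],tool_pos=d['p'])
c=ctrl.capture('wrist');K,T=cam(c,s)
o=np.array([130,55])-.4
L=np.array([(-46,-48),(-46,118),(46,118),(46,-48)])/1e3
v,r=nestfit(K,T,np.array([(27,32),(735,35),(714,422),(64,418)])/4.2+o,L);print(v,r)
R=np.array([[np.cos(v[2]),-np.sin(v[2])],[np.sin(v[2]),np.cos(v[2])]]);P=R@[0,.062]*v[3]+v[:2];print('pocket',P,np.degrees(v[2])+90)
st=back(K,T,np.array([(437,131),(552,131),(552,334),(440,334)])/4.2+o,.019);print('strip',st.mean(0))
# measured locator inner corners in crop
for z in (.032,.020):
  pk=np.array([[x,y,z] for x in(-.0255,.0255) for y in (.0445,.0795)]);W=np.c_[(R@pk[:,:2].T).T+v[:2],pk[:,2]]
  print(z,((proj(K,T,W)-o)*4.2).round())
o2=np.array([205,180])-.4;p=d['p']
M=back(K,T,np.array([(83,143),(388,143),(380,548),(97,548)])/5.2+o2,p[2]+.0365);t=(M-p)@d['R'];print(t*1e3,t.mean(0)*1e3)
B=back(K,T,np.array([(100,65),(370,65)])/5.2+o2,p[2]+.0105);print((B-p)@d['R']*1e3)
E
```

```text
[ 0.58151028 -0.13955736 -0.23944263  0.99130223] [-6.27274641e-01  4.41990034e-02 -3.19768833e-01  5.63558616e-04
  2.94961300e-01 -5.25432309e-01  6.52082557e-01  4.80669170e-01]
pocket [ 0.59608639 -0.07985008] 76.28094801756387
strip [ 0.59573058 -0.07973047  0.019     ]
0.032 [[419. 118.]
 [576. 119.]
 [422. 350.]
 [571. 351.]]
0.02 [[423. 122.]
 [573. 123.]
 [426. 345.]
 [568. 345.]]
[[ 23.88315157 -15.86010292 -36.50741749]
 [ 23.86856847  14.36627772 -36.50597466]
 [-22.85558644  14.94099569 -36.49291577]
 [-22.8326949  -15.75914341 -36.49438347]] [  0.51585968  -0.57799323 -36.50017285]
[[ 24.00051475 -16.44387386 -10.50747697]
 [ 23.98679797  14.95074607 -10.50597877]]
```

```bash
python3 - <<'E'
from h import *
goal([.5966,-.0793,.139],76.35)
goal([.5966,-.0793,.042],76.35)
E
```

```text
t [ 0.0693 -0.0018  0.0001] dr [-0.0001  0.0006  0.0042] dist 0.069
t [ 0.0693 -0.0018  0.0971] dr [-0.0001  0.0006  0.0042] dist 0.119
```

Request:
play_rows --plan '[{"translation": [0.035,-0.001,0],"dr": [0,0,0.004],"jaw": 25},{"translation": [0.06,-0.002,0],"dr": [0,0,0.004],"jaw": 25},{"translation": [0.069,-0.002,0.01],"dr": [0,0,0.004],"jaw": 25},{"translation": [0.069,-0.002,0.035],"dr": [0,0,0.004],"jaw": 25},{"translation": [0.069,-0.002,0.06],"dr": [0,0,0.004],"jaw": 25},{"translation": [0.069,-0.002,0.08],"dr": [0,0,0.004],"jaw": 25},{"translation": [0.069,-0.002,0.092],"dr": [0,0,0.004],"jaw": 25},{"translation": [0.069,-0.002,0.097],"dr": [0,0,0.004],"jaw": 25},{"translation": [0.069,-0.002,0.097],"dr": [0,0,0.004],"jaw": 25},{"translation": [0.069,-0.002,0.097],"dr": [0,0,0.004],"jaw": 25}]'

```text
time_s: 8.3
tool_pos: [0.5978, -0.0798, 0.0432]
tool_rot: [[-0.972, 0.236, 0.002], [0.236, 0.972, -0.001], [-0.002, -0.0, -1.0]]
force: [0.8, -0.1, -0.4]
opening: 0.362
```

```bash
python3 - <<'E'
from h import *
s=ctrl.read_state();c=ctrl.capture('wrist');cv2.imwrite('pics/w8raw.png',c['image'][:,:,::-1])
crop(c['image'],140,130,360,295,3.6,'w8.png')
np.savez('w8.npz',p=s['tool_pos'],R=s['tool_rot'])
print(s['tool_pos'],s['force'])
c=ctrl.capture('scene');crop(c['image'],280,180,400,310,4.6,'s8.png')
E
```

```text
[ 0.59780128 -0.07977633  0.04320361] [ 0.7702386  -0.13060276 -0.36791707]
```

View pics/w8.png

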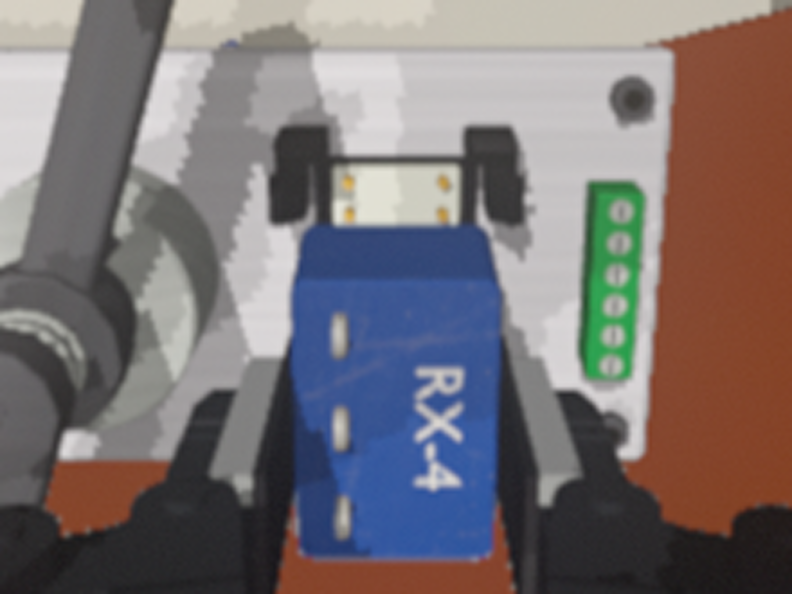

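View pics/s8.png

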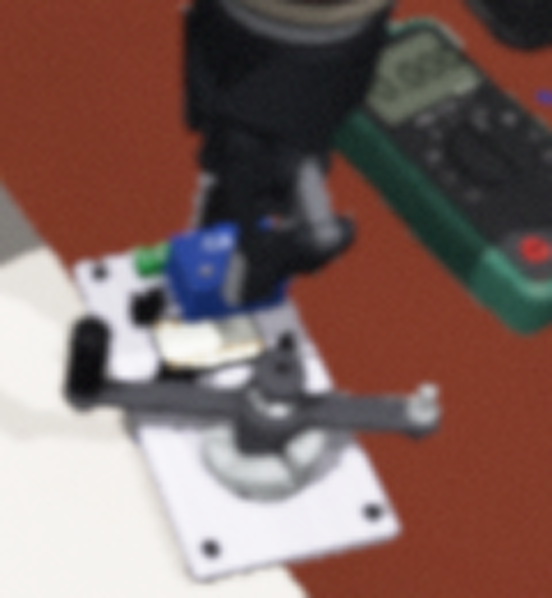

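```bash
python3 - <<'E'
from fit import *
from scipy.optimize import fsolve
d=np.load('w8.npz');p=d['p'];R=d['R'];s=dict(tool_rot=R,tool_pos=p)
c=ctrl.capture('scene');K,T=cam(c)
px=np.array([280+350/4.6,180+232/4.6])
for x in (-.01,0,.01):
  print(x,fsolve(lambda v:proj(K,T,[p+R@[x,-v[0],-v[1]]])[0]-px,[.05,.05]))
c=ctrl.capture('wrist');K,T=cam(c,s)
o=np.array([140,130])-.36
# predicted pocket (several estimates) bottom/top
for P in ([.5960,-.0798],):
  a=np.radians(-13.65);Rn=np.array([[np.cos(a),-np.sin(a)],[np.sin(a),np.cos(a)]])
  for z in (.032,.020):
    W=np.array([[*(np.array(P)+Rn@[x,y]),z] for x in(-.0255,) for y in (-.0175,.0175)]);print(z,((proj(K,T,W)-o)*3.6).round())
  W=np.array([[*(np.array(P)+Rn@np.array([x,y-.062])),.014] for x,y in((-.046,.118),(.046,.118))]);print('plate',((proj(K,T,W)-o)*3.6).round())
M=back(K,T,np.array([(292,279),(500,279),(494,557),(298,557)])/3.6+o,p[2]+.0365);t=(M-p)@R;print(t*1e3,t.mean(0)*1e3)
B=back(K,T,np.array([(305,227),(487,227)])/3.6+o,p[2]+.0105);print((B-p)@R*1e3)
E
```

```text
-0.01 [0.06450189 0.12820416]
0 [0.07838461 0.14855023]
0.01 [0.09226734 0.1688963 ]
0.032 [[305. 174.]
 [491. 174.]]
0.02 [[310. 159.]
 [486. 159.]]
plate [[679.  52.]
 [645. 462.]]
[[ 23.87500097 -15.75497764 -36.55685155]
 [ 23.86194197  14.00949442 -36.55914494]
 [-22.48343879  14.47731273 -36.44664315]
 [-22.46326521 -16.22207215 -36.44429401]] [  0.69755974  -0.87256066 -36.50173341]
[[ 23.63425009 -16.12525131 -10.55616128]
 [ 23.62195735  14.45239444 -10.55852006]]
```

```bash
python3 - <<'E'
from h import *
s=ctrl.read_state();print(s['tool_pos'],s['force'])
goal([.5967,-.0792,.0425],76.35)
goal([.5967,-.0792,.0105],76.35)
E
```

```text
[ 0.59764637 -0.07977051  0.0432614 ] [-0.4137468  -0.8526643  -0.20585281]
t [0.0011 0.0003 0.0008] dr [-0.0001  0.0025  0.0002] dist 0.001
t [0.0011 0.0003 0.0328] dr [-0.0001  0.0025  0.0002] dist 0.033
```

Request:
play_rows --plan '[{"translation": [0.001,0.0005,0.006],"dr": [0,0.002,0],"jaw": 25},{"translation": [0.0015,0.0005,0.012],"dr": [0,0.002,0],"jaw": 25},{"translation": [0.0015,0.0005,0.017],"dr": [0,0.002,0],"jaw": 25},{"translation": [0.0015,0.0005,0.017],"dr": [0,0.002,0],"jaw": 25},{"translation": [0.0015,0.0005,0.017],"dr": [0,0.002,0],"jaw": 25}]'

```text
time_s: 9.0
tool_pos: [0.596, -0.0789, 0.0258]
tool_rot: [[-0.972, 0.236, -0.0], [0.236, 0.972, 0.0], [0.0, -0.0, -1.0]]
force: [-0.2, -0.3, -0.0]
opening: 0.361
```

```bash
python3 - <<'E'
from h import *
s=ctrl.read_state();c=ctrl.capture('wrist');
crop(c['image'],180,130,330,295,3.6,'w9.png')
print(s['tool_pos'],s['force'])
goal([.5967,-.0792,.0105],76.35)
E
```

```text
[ 0.59603859 -0.07885681  0.02576806] [-0.2407358  -0.32850714 -0.00529139]
t [-0.0004 -0.0002  0.0157] dr [-0.0001  0.0004  0.0002] dist 0.016
```

View pics/w9.png

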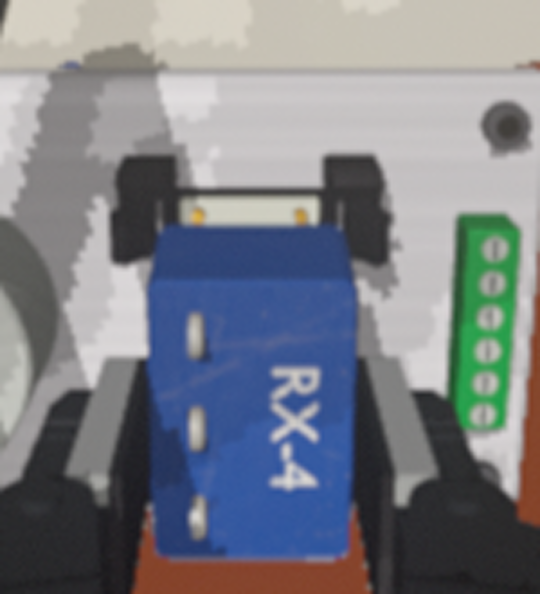

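Request:
play_rows --plan '[{"translation": [-0.0005,0,0.003],"dr": [0,0,0],"jaw": 25},{"translation": [-0.0005,0,0.006],"dr": [0,0,0],"jaw": 25},{"translation": [-0.0005,0,0.008],"dr": [0,0,0],"jaw": 25},{"translation": [-0.0005,0,0.008],"dr": [0,0,0],"jaw": 25}]'

```text
time_s: 9.45
tool_pos: [0.5964, -0.0789, 0.0176]
tool_rot: [[-0.972, 0.236, -0.001], [0.236, 0.972, 0.0], [0.001, -0.0, -1.0]]
force: [-0.6, 0.3, -1.4]
opening: 0.361
```

No contact; underside at 28 mm, inside the lead-in.

Request:
play_rows --plan '[{"translation": [0,0,0.002],"dr": [0,0,0],"jaw": 25},{"translation": [0,0,0.004],"dr": [0,0,0],"jaw": 25},{"translation": [0,0,0.006],"dr": [0,0,0],"jaw": 25},{"translation": [0,0,0.007],"dr": [0,0,0],"jaw": 25},{"translation": [0,0,0.007],"dr": [0,0,0],"jaw": 25}]'

```text
time_s: 9.95
tool_pos: [0.5962, -0.0789, 0.0103]
tool_rot: [[-0.972, 0.236, -0.001], [0.236, 0.972, 0.0], [0.001, -0.0, -1.0]]
force: [0.3, -0.0, 0.2]
opening: 0.362
```

```bash
python3 - <<'E'
from h import *
s=ctrl.read_state();c=ctrl.capture('wrist');
crop(c['image'],180,130,330,295,3.6,'w10.png')
print(s['tool_pos'],s['force'],s['ft_torque'],s['time_s'])
E
```

```text
[ 0.59623427 -0.07891119  0.01030969] [ 0.30740268 -0.00708796  0.21040658] [-0.01232485  0.03532829  0.05556043] 9.95
```

View pics/w10.png

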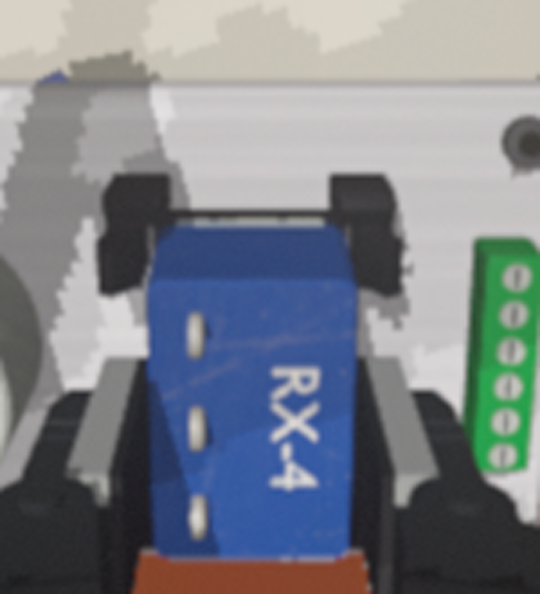

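Request:
play_rows --plan '[{"translation": [0,0,0.0006],"dr": [0,0,0],"jaw": 25},{"translation": [0,0,0.0012],"dr": [0,0,0],"jaw": 25},{"translation": [0,0,0.0012],"dr": [0,0,0],"jaw": 25}]'

```text
time_s: 10.3
tool_pos: [0.5965, -0.079, 0.0095]
tool_rot: [[-0.972, 0.236, -0.001], [0.236, 0.972, 0.0], [0.001, -0.0, -1.0]]
force: [-1.2, 0.4, 0.0]
opening: 0.363
```

Request:
play_rows --plan '[{"translation": [0,0,0],"dr": [0,0,0],"jaw": 40},{"translation": [0,0,0],"dr": [0,0,0],"jaw": 43},{"translation": [0,0,0],"dr": [0,0,0],"jaw": 45},{"translation": [0,0,0],"dr": [0,0,0],"jaw": 45}]'

```text
time_s: 10.7
tool_pos: [0.5965, -0.079, 0.0095]
tool_rot: [[-0.972, 0.236, -0.0], [0.236, 0.972, 0.0], [0.0, -0.0, -1.0]]
force: [0.1, 0.4, -0.4]
opening: 0.451
```

```bash
python3 - <<'E'
from h import *
s=ctrl.read_state();c=ctrl.capture('wrist');
crop(c['image'],180,130,330,295,3.6,'w11.png')
print(s['tool_pos'],s['force'],s['opening'])
E
```

```text
[ 0.59652541 -0.07899807  0.00954413] [ 0.09426731  0.43428418 -0.35138982] 0.45080680476583845
```

View pics/w11.png

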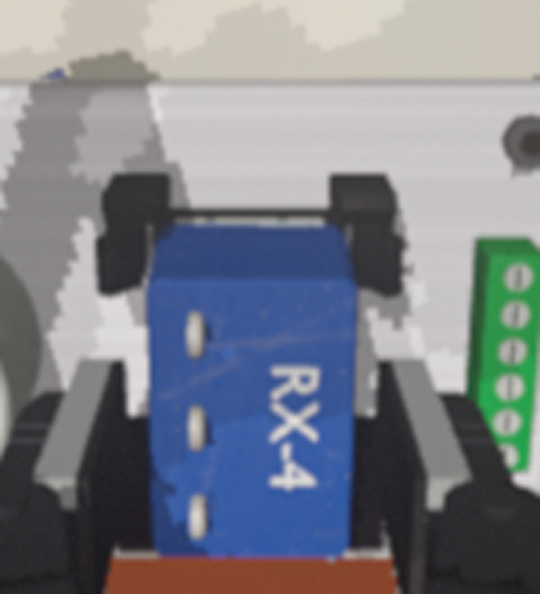

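Request:
play_rows --plan '[{"translation": [0,0,-0.02],"dr": [0,0,0],"jaw": 45},{"translation": [0,0,-0.05],"dr": [0,0,0],"jaw": 45},{"translation": [0,0,-0.09],"dr": [0,0,0],"jaw": 30},{"translation": [0,0,-0.12],"dr": [0,0,0],"jaw": 10},{"translation": [0,0,-0.12],"dr": [0,0,0.15],"jaw": 0},{"translation": [0,0,-0.12],"dr": [0,0,0.3],"jaw": 0},{"translation": [0,0,-0.12],"dr": [0,0,0.45],"jaw": 0},{"translation": [0,0,-0.12],"dr": [0,0,0.6],"jaw": 0}]'

```text
time_s: 11.55
tool_pos: [0.5965, -0.079, 0.1296]
tool_rot: [[-0.664, 0.747, -0.0], [0.747, 0.664, -0.0], [0.0, -0.0, -1.0]]
force: [-0.1, 0.3, -0.2]
opening: -0.001
```

```bash
cat > clamp.py <<'E'
from h import *
N0=np.array([.5815,-.1394]);A=np.radians(-13.6)
Rn=np.array([[np.cos(A),-np.sin(A)],[np.sin(A),np.cos(A)]])
def w(n): return N0+Rn@np.asarray(n)
def tcp(th,gap=.020,r=.080):
    """TCP xy and jaw yaw(deg) for -x face touching knob at clamp angle th (gap: TCP to knob centre)"""
    k=-r*np.array([np.cos(th),np.sin(th)]);d=np.array([np.sin(th),-np.cos(th)])
    xy=w(k-gap*d);push=np.degrees(np.arctan2(d[1],d[0]))-13.6
    return xy,push+90   # jaw yaw = xyaw-90 = push+180-90
def rel(th,z,gap=.020,s=None):
    xy,yaw=tcp(th,gap);goal([*xy,z],yaw,s)
E
python3 - <<'E'
from clamp import *
s=ctrl.read_state();c=ctrl.capture('top');K,T=cam(c)
crop(c['image'],290,140,390,230,8,'t12.png')
c=ctrl.capture('scene');crop(c['image'],280,180,400,310,4.6,'s12.png')
print(s['time_s'],s['tool_pos'],s['joint_pos'],s['force'])
rel(-.365,.13,.032); rel(-.365,.13,.032)
E
```

```text
11.55 [ 0.59650976 -0.07898502  0.1295589 ] [-1.46226925e+01  3.07576013e+00  9.95128760e+01 -6.90014714e-03
  7.74357323e+01 -5.62515384e+01] [-0.08492199  0.33892706 -0.24261022]
t [ 0.0504 -0.0391 -0.0005] dr [-5.0000e-04 -1.0000e-04  1.3354e+00] dist 0.064
t [ 0.0504 -0.0391 -0.0005] dr [-5.0000e-04 -1.0000e-04  1.3354e+00] dist 0.064
```

View pics/t12.png

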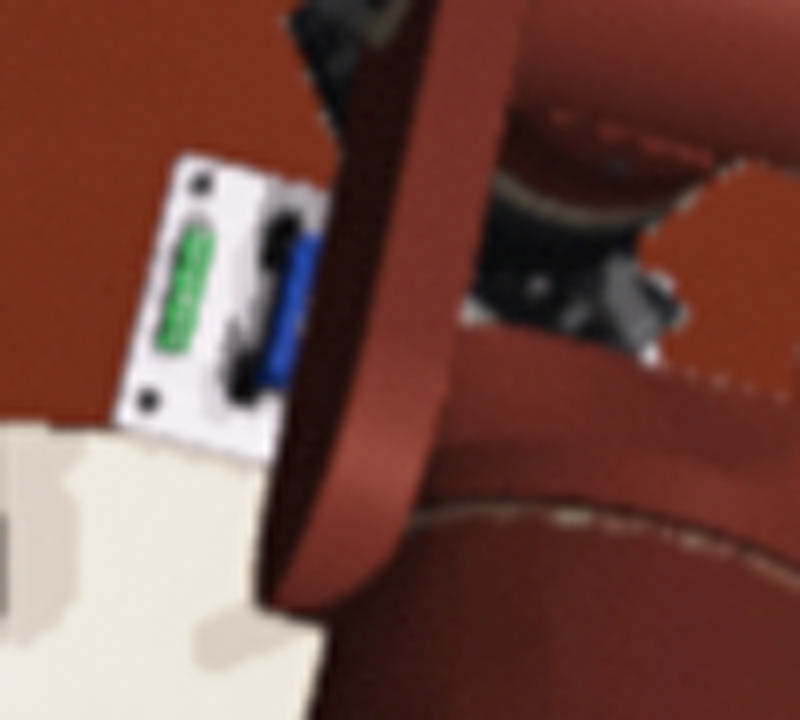

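View pics/s12.png

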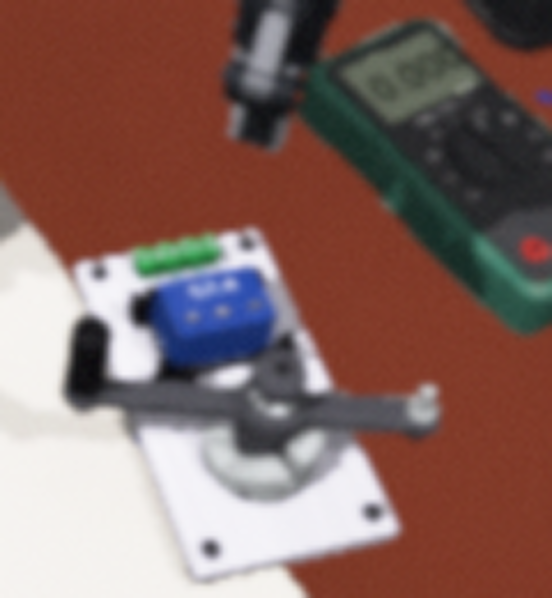

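```bash
python3 - <<'E'
from clamp import *
s=ctrl.read_state();c=ctrl.capture('scene');K,T=cam(c);p=s['tool_pos'];R=s['tool_rot']
for h in(0,.005,.01,.015,.02,.025): print(h,((proj(K,T,[p-R[:,2]*h+R@[a,0,0] for a in(-.011,.011)])-[280,180])*4.6).round())
# knob
k=w(-.08*np.array([np.cos(-.365),np.sin(-.365)]));print(k,((proj(K,T,[[*k,.1015],[*k,.06]])-[280,180])*4.6).round())
rel(-.365,.13,.034)
E
```

```text
0 [[270. 186.]
 [219. 171.]]
0.005 [[272. 178.]
 [220. 164.]]
0.01 [[274. 171.]
 [222. 156.]]
0.015 [[276. 163.]
 [224. 148.]]
0.02 [[278. 155.]
 [225. 140.]]
0.025 [[280. 147.]
 [227. 132.]]
[ 0.51558016 -0.09407259] [[ 92. 317.]
 [ 83. 374.]]
t [ 0.051  -0.0371 -0.0005] dr [-6.0000e-04 -1.0000e-04  1.3381e+00] dist 0.063
```

Request:
play_rows --plan '[{"translation": [0.01,-0.01,0],"dr": [0,0,0.15],"jaw": 0},{"translation": [0.02,-0.02,0],"dr": [0,0,0.3],"jaw": 0},{"translation": [0.03,-0.03,0],"dr": [0,0,0.45],"jaw": 0},{"translation": [0.04,-0.037,0],"dr": [0,0,0.6],"jaw": 0},{"translation": [0.051,-0.037,0],"dr": [0,0,0.75],"jaw": 0},{"translation": [0.051,-0.037,0],"dr": [0,0,0.9],"jaw": 0},{"translation": [0.051,-0.037,0],"dr": [0,0,1.05],"jaw": 0},{"translation": [0.051,-0.037,0],"dr": [0,0,1.2],"jaw": 0},{"translation": [0.051,-0.037,0],"dr": [0,0,1.338],"jaw": 0},{"translation": [0.051,-0.037,0],"dr": [0,0,1.338],"jaw": 0}]'

```text
time_s: 12.7
tool_pos: [0.5348, -0.066, 0.1295]
tool_rot: [[0.564, 0.826, -0.001], [0.826, -0.564, 0.0], [-0.0, -0.0, -1.0]]
force: [0.1, 0.1, -0.2]
opening: -0.003
```

```bash
python3 - <<'E'
from clamp import *
rel(-.365,.056,.034)
s=ctrl.read_state();print(s['joint_pos'])
c=ctrl.capture('wrist');cv2.imwrite('pics/w13.png',c['image'][:,:,::-1])
c=ctrl.capture('scene');crop(c['image'],260,160,400,310,4,'s13.png')
E
```

```text
t [-0.      0.0001  0.0735] dr [-0.0005  0.0003  0.003 ] dist 0.074
[-1.49444927e+01 -5.51403365e+00  1.07970625e+02 -4.95744914e-03
  7.75729342e+01  1.93960376e+01]
```

View pics/w13.png

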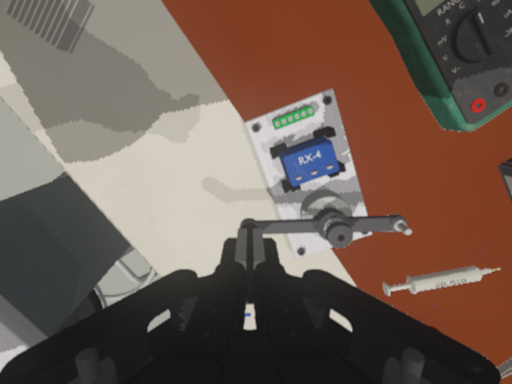

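View pics/s13.png

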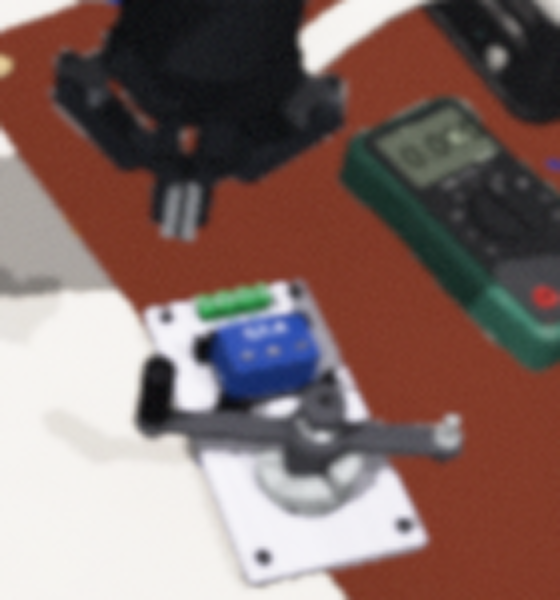

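Request:
play_rows --plan '[{"translation": [0,0,0.02],"dr": [0,0,0],"jaw": 0},{"translation": [0,0,0.04],"dr": [0,0,0],"jaw": 0},{"translation": [0,0,0.06],"dr": [0,0,0],"jaw": 0},{"translation": [0,0,0.07],"dr": [0,0,0],"jaw": 0},{"translation": [0,0,0.0735],"dr": [0,0,0],"jaw": 0},{"translation": [-0.004,0,0.0735],"dr": [0,0,0],"jaw": 0},{"translation": [-0.007,0,0.0735],"dr": [0,0,0],"jaw": 0},{"translation": [-0.007,0,0.0735],"dr": [0,0,0],"jaw": 0}]'

```text
time_s: 13.6
tool_pos: [0.5315, -0.0724, 0.0572]
tool_rot: [[0.563, 0.827, 0.001], [0.827, -0.563, -0.001], [0.0, 0.001, -1.0]]
force: [0.5, 0.6, -0.7]
opening: -0.002
```

```bash
python3 - <<'E'
from clamp import *
rel(-.365,.056,.020)
s=ctrl.read_state();print(s['force'],s['ft_torque'])
c=ctrl.capture('scene');crop(c['image'],260,180,400,310,5,'s14.png')
E
```

```text
t [-0.0069 -0.0009  0.0012] dr [ 0.0014 -0.0003  0.0044] dist 0.007
[ 0.53447692  0.64691444 -0.68610211] [ 0.01410987 -0.00980029 -0.01080085]
```

View pics/s14.png

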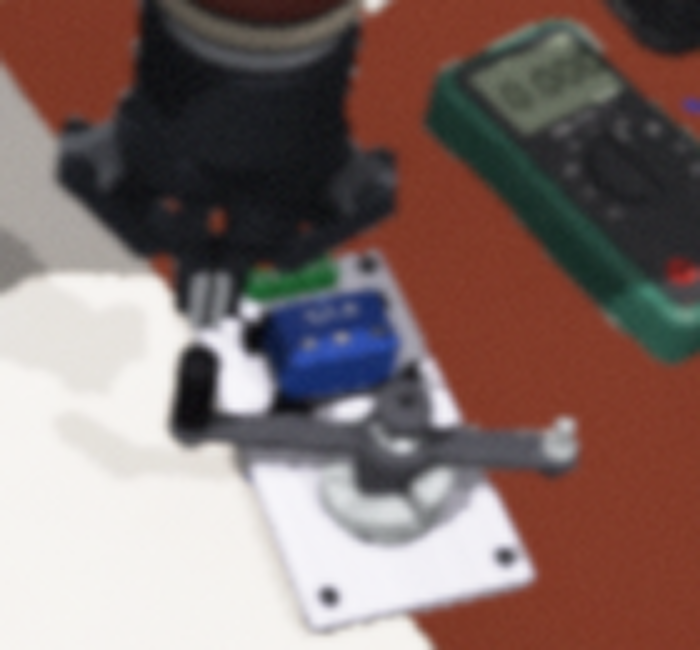

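```bash
cat >> clamp.py <<'E'
def rows(ths,z=.056,gap=.020):
    s=ctrl.read_state();p=s['tool_pos'];R0=s['tool_rot']
    # where are we: theta by best fit of tcp
    from scipy.optimize import minimize_scalar
    f=lambda th:np.linalg.norm(tcp(th,gap)[0]-p[:2])
    r=minimize_scalar(f,bounds=(-.8,2.2),method='bounded')
    d=np.array([np.sin(r.x),-np.cos(r.x)]);d=Rn@d
    print('t',s['time_s'],'th~',round(r.x,3),'err',round(r.fun*1e3,2),'F push',round(float(-s['force'][:2]@d),2),'F',s['force'].round(1),'z',p[2].round(4))
    out=[]
    for th in ths:
        xy,yaw=tcp(th,gap);a=np.radians(yaw);y=np.array([np.cos(a),np.sin(a),0]);zz=np.array([0,0,-1.]);x=np.cross(y,zz)
        t,q=delta(R0,p,np.c_[x,y,zz],[*xy,z]);print(round(th,3),t.round(4),q.round(3))
E
python3 -c "
from clamp import *
rows(np.linspace(-.42,-.1,9))"
```

```text
t 13.65 th~ -0.449 err 1.24 F push -0.2 F [-0.6  0.2 -0.5] z 0.0571
-0.42 [-0.0026  0.0004  0.0011] [ 0.001 -0.     0.059]
-0.38 [-0.0058 -0.0005  0.0011] [ 0.001 -0.     0.019]
-0.34 [-0.009  -0.0013  0.0011] [ 0.001 -0.    -0.021]
-0.3 [-0.0122 -0.002   0.0011] [ 0.001 -0.    -0.061]
-0.26 [-0.0155 -0.0025  0.0011] [ 0.001 -0.    -0.101]
-0.22 [-0.0188 -0.0029  0.0011] [ 0.001 -0.    -0.141]
-0.18 [-0.0221 -0.0032  0.0011] [ 0.001 -0.    -0.181]
-0.14 [-0.0254 -0.0033  0.0011] [ 0.001 -0.    -0.221]
-0.1 [-0.0286 -0.0033  0.0011] [ 0.001 -0.    -0.261]
```

Request:
play_rows --plan '[{"translation": [-0.0026,0,0.001],"dr": [0,0,0.03],"jaw": 0},{"translation": [-0.0058,-0.0005,0.001],"dr": [0,0,0.019],"jaw": 0},{"translation": [-0.009,-0.0013,0.001],"dr": [0,0,-0.021],"jaw": 0},{"translation": [-0.0122,-0.002,0.001],"dr": [0,0,-0.061],"jaw": 0},{"translation": [-0.0155,-0.0025,0.001],"dr": [0,0,-0.101],"jaw": 0},{"translation": [-0.0188,-0.0029,0.001],"dr": [0,0,-0.141],"jaw": 0}]'

```text
time_s: 14.25
tool_pos: [0.5186, -0.0859, 0.0563]
tool_rot: [[0.439, 0.898, 0.002], [0.898, -0.439, 0.0], [0.001, 0.002, -1.0]]
force: [0.4, 1.9, -0.5]
opening: -0.007
```

```bash
python3 -c "
from clamp import *
rows(np.linspace(-.19,.08,10))
c=ctrl.capture('scene');crop(c['image'],260,180,400,310,5,'s15.png')"
```

```text
t 14.25 th~ -0.223 err 0.06 F push 1.94 F [ 0.4  1.9 -0.5] z 0.0563
-0.19 [-0.0026 -0.0006  0.0002] [ 0.002 -0.001 -0.028]
-0.16 [-0.0051 -0.0011  0.0002] [ 0.002 -0.001 -0.058]
-0.13 [-0.0075 -0.0015  0.0002] [ 0.002 -0.001 -0.088]
-0.1 [-0.0099 -0.0018  0.0002] [ 0.002 -0.001 -0.118]
-0.07 [-0.0124 -0.0021  0.0002] [ 0.002 -0.001 -0.148]
-0.04 [-0.0149 -0.0023  0.0002] [ 0.002 -0.001 -0.178]
-0.01 [-0.0173 -0.0024  0.0002] [ 0.002 -0.001 -0.208]
0.02 [-0.0198 -0.0025  0.0002] [ 0.002 -0.001 -0.238]
0.05 [-0.0223 -0.0025  0.0002] [ 0.002 -0.001 -0.268]
0.08 [-0.0248 -0.0024  0.0002] [ 0.002 -0.001 -0.298]
```

View pics/s15.png

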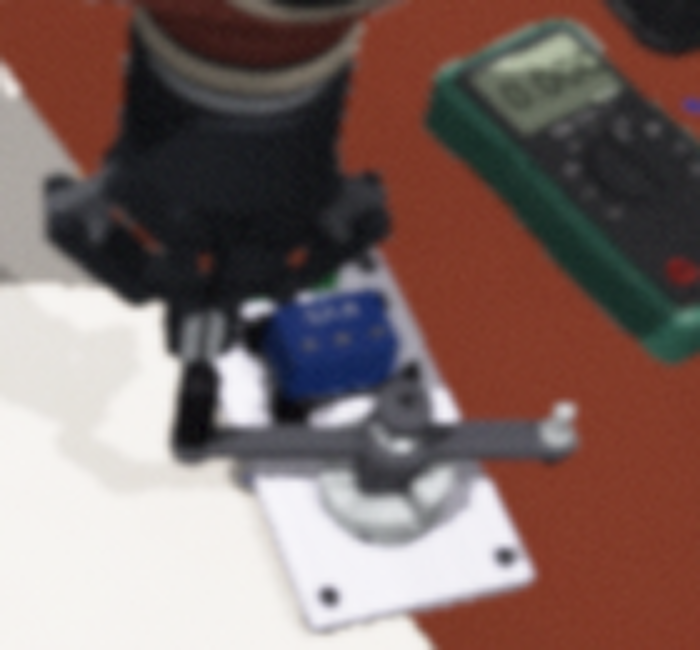

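Request:
play_rows --plan '[{"translation": [-0.0026,-0.0006,0],"dr": [0.002,0,-0.028],"jaw": 0},{"translation": [-0.0051,-0.0011,0],"dr": [0.002,0,-0.058],"jaw": 0},{"translation": [-0.0075,-0.0015,0],"dr": [0.002,0,-0.088],"jaw": 0},{"translation": [-0.0099,-0.0018,0],"dr": [0.002,0,-0.118],"jaw": 0},{"translation": [-0.0124,-0.0021,0],"dr": [0.002,0,-0.148],"jaw": 0}]'

```text
time_s: 14.8
tool_pos: [0.511, -0.0963, 0.0563]
tool_rot: [[0.301, 0.954, 0.0], [0.954, -0.301, 0.001], [0.001, -0.0, -1.0]]
force: [-0.0, 2.4, -0.3]
opening: 0.001
```

```bash
python3 -c "
from clamp import *
rows(np.linspace(-.04,.23,10))"
```

```text
t 14.8 th~ -0.066 err 0.14 F push 2.25 F [-0.   2.4 -0.3] z 0.0563
-0.04 [-0.0021 -0.0004  0.0003] [-0.    -0.001 -0.028]
-0.01 [-0.0046 -0.0009  0.0003] [-0.    -0.001 -0.058]
0.02 [-0.007  -0.0013  0.0003] [-0.    -0.001 -0.088]
0.05 [-0.0095 -0.0016  0.0003] [-0.    -0.001 -0.118]
0.08 [-0.0119 -0.0019  0.0002] [-0.    -0.001 -0.148]
0.11 [-0.0144 -0.0021  0.0002] [-0.    -0.001 -0.178]
0.14 [-0.0169 -0.0022  0.0002] [-0.    -0.001 -0.208]
0.17 [-0.0193 -0.0023  0.0002] [-0.    -0.001 -0.238]
0.2 [-0.0218 -0.0023  0.0002] [-0.    -0.001 -0.268]
0.23 [-0.0243 -0.0022  0.0002] [-0.    -0.001 -0.298]
```

Request:
play_rows --plan '[{"translation": [-0.0021,-0.0004,0],"dr": [0,0,-0.028],"jaw": 0},{"translation": [-0.0046,-0.0009,0],"dr": [0,0,-0.058],"jaw": 0},{"translation": [-0.007,-0.0013,0],"dr": [0,0,-0.088],"jaw": 0},{"translation": [-0.0095,-0.0016,0],"dr": [0,0,-0.118],"jaw": 0},{"translation": [-0.0119,-0.0019,0],"dr": [0,0,-0.148],"jaw": 0},{"translation": [-0.0144,-0.0021,0],"dr": [0,0,-0.178],"jaw": 0}]'

```text
time_s: 15.4
tool_pos: [0.5046, -0.1092, 0.0563]
tool_rot: [[0.126, 0.992, 0.0], [0.992, -0.126, 0.002], [0.002, -0.0, -1.0]]
force: [0.2, 1.7, 0.3]
opening: -0.001
```

```bash
python3 -c "
from clamp import *
rows(np.linspace(.14,.41,10))
c=ctrl.capture('scene');crop(c['image'],260,180,400,310,5,'s16.png')"
```

```text
t 15.4 th~ 0.108 err 0.16 F push 1.74 F [0.2 1.7 0.3] z 0.0563
0.14 [-0.0026 -0.0004  0.0003] [-0.    -0.002 -0.029]
0.17 [-0.005  -0.0009  0.0003] [ 0.    -0.002 -0.059]
0.2 [-0.0075 -0.0014  0.0003] [ 0.    -0.002 -0.089]
0.23 [-0.0099 -0.0017  0.0003] [ 0.    -0.002 -0.119]
0.26 [-0.0124 -0.002   0.0003] [ 0.    -0.002 -0.149]
0.29 [-0.0148 -0.0022  0.0003] [ 0.    -0.002 -0.179]
0.32 [-0.0173 -0.0023  0.0002] [ 0.    -0.002 -0.209]
0.35 [-0.0198 -0.0024  0.0002] [ 0.    -0.002 -0.239]
0.38 [-0.0223 -0.0023  0.0002] [ 0.    -0.002 -0.269]
0.41 [-0.0247 -0.0022  0.0002] [ 0.    -0.002 -0.299]
```

View pics/s16.png

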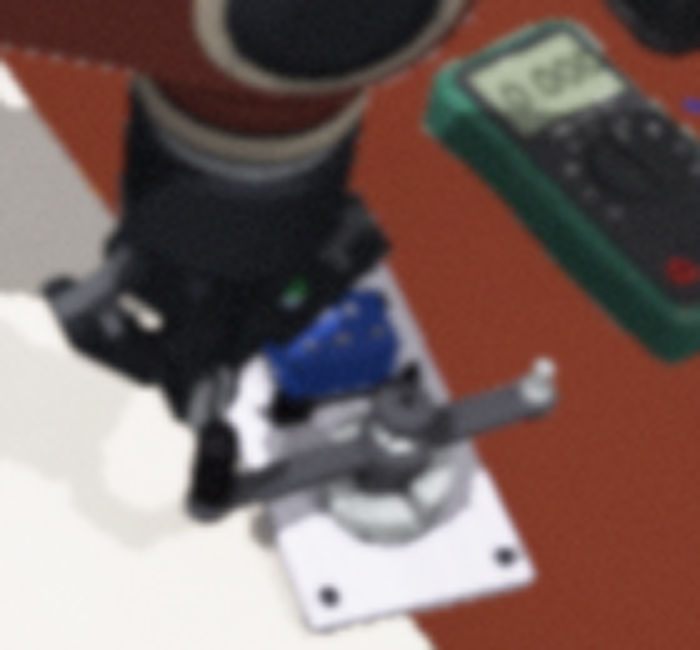

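Request:
play_rows --plan '[{"translation": [-0.0026,-0.0004,0],"dr": [0,0,-0.029],"jaw": 0},{"translation": [-0.005,-0.0009,0],"dr": [0,0,-0.059],"jaw": 0},{"translation": [-0.0075,-0.0014,0],"dr": [0,0,-0.089],"jaw": 0},{"translation": [-0.0099,-0.0017,0],"dr": [0,0,-0.119],"jaw": 0},{"translation": [-0.0124,-0.002,0],"dr": [0,0,-0.149],"jaw": 0},{"translation": [-0.0148,-0.0022,0],"dr": [0,0,-0.179],"jaw": 0},{"translation": [-0.0173,-0.0023,0],"dr": [0,0,-0.209],"jaw": 0}]'

```text
time_s: 16.15
tool_pos: [0.4999, -0.1262, 0.0562]
tool_rot: [[-0.083, 0.997, -0.0], [0.997, 0.083, 0.002], [0.002, 0.0, -1.0]]
force: [-0.0, 1.8, 0.4]
opening: 0.0
```

```bash
python3 -c "
from clamp import *
rows(np.linspace(.32,.59,10))"
```

```text
t 16.15 th~ 0.322 err 0.17 F push 1.81 F [-0.   1.8  0.4] z 0.0562
0.32 [0.0001 0.0002 0.0002] [ 0.    -0.002  0.001]
0.35 [-0.0023 -0.0004  0.0002] [ 0.    -0.002 -0.029]
0.38 [-0.0047 -0.0009  0.0002] [ 0.    -0.002 -0.059]
0.41 [-0.0071 -0.0013  0.0002] [ 0.    -0.002 -0.089]
0.44 [-0.0096 -0.0016  0.0002] [ 0.    -0.002 -0.119]
0.47 [-0.012  -0.0019  0.0002] [ 0.    -0.002 -0.149]
0.5 [-0.0145 -0.0021  0.0002] [ 0.    -0.002 -0.179]
0.53 [-0.017  -0.0022  0.0002] [ 0.    -0.002 -0.209]
0.56 [-0.0195 -0.0023  0.0002] [ 0.    -0.002 -0.239]
0.59 [-0.0219 -0.0022  0.0002] [ 0.    -0.002 -0.269]
```

Request:
play_rows --plan '[{"translation": [-0.0023,-0.0004,0],"dr": [0,0,-0.029],"jaw": 0},{"translation": [-0.0047,-0.0009,0],"dr": [0,0,-0.059],"jaw": 0},{"translation": [-0.0071,-0.0013,0],"dr": [0,0,-0.089],"jaw": 0},{"translation": [-0.0096,-0.0016,0],"dr": [0,0,-0.119],"jaw": 0},{"translation": [-0.012,-0.0019,0],"dr": [0,0,-0.149],"jaw": 0},{"translation": [-0.0145,-0.0021,0],"dr": [0,0,-0.179],"jaw": 0},{"translation": [-0.017,-0.0022,0],"dr": [0,0,-0.209],"jaw": 0}]'

```text
time_s: 16.85
tool_pos: [0.4985, -0.1418, 0.0564]
tool_rot: [[-0.289, 0.957, -0.002], [0.957, 0.289, 0.006], [0.006, -0.0, -1.0]]
force: [-2.2, 5.1, 5.1]
opening: 0.001
```

```bash
python3 -c "
from clamp import *
rows(np.linspace(.56,.83,10))
c=ctrl.capture('scene');crop(c['image'],260,180,400,310,5,'s17.png')"
```

```text
t 16.85 th~ 0.511 err 0.61 F push 5.51 F [-2.2  5.1  5.1] z 0.0564
0.56 [-0.0041 -0.0004  0.0004] [-0.    -0.006 -0.03 ]
0.59 [-0.0065 -0.0008  0.0004] [-0.    -0.006 -0.06 ]
0.62 [-0.0089 -0.0013  0.0004] [-0.    -0.006 -0.09 ]
0.65 [-0.0114 -0.0016  0.0003] [ 0.    -0.006 -0.12 ]
0.68 [-0.0138 -0.0019  0.0003] [ 0.    -0.006 -0.15 ]
0.71 [-0.0163 -0.0021  0.0003] [ 0.    -0.006 -0.18 ]
0.74 [-0.0188 -0.0022  0.0003] [ 0.    -0.006 -0.21 ]
0.77 [-0.0212 -0.0023  0.0003] [ 0.    -0.006 -0.24 ]
0.8 [-0.0237 -0.0022  0.0003] [ 0.    -0.006 -0.27 ]
0.83 [-0.0262 -0.0021  0.0003] [ 0.001 -0.006 -0.3  ]
```

View pics/s17.png

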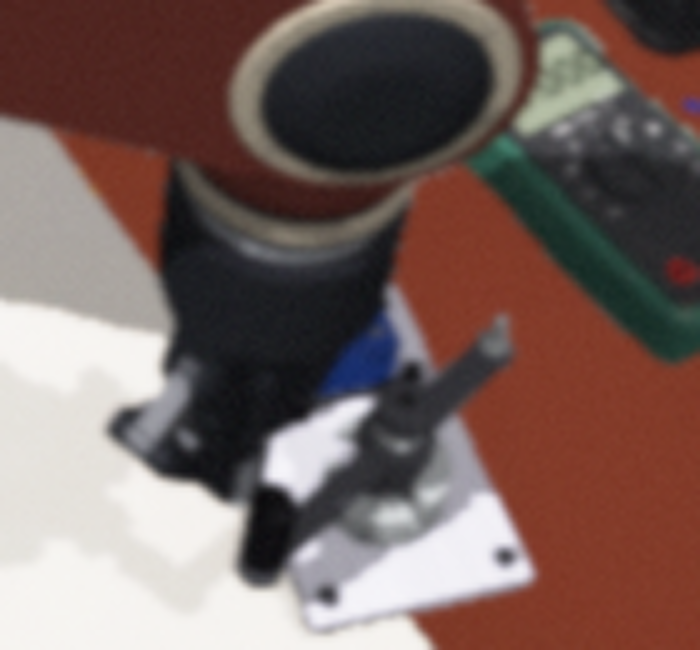

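```bash
cat >> clamp.py <<'E'
def rows2(ths,zs,gap=.020):
    import io,contextlib
    for i,(a,b) in enumerate(zip(ths,zs)):
        f=io.StringIO()
        with contextlib.redirect_stdout(f): rows([a],b,gap)
        L=f.getvalue().strip().split('\n')
        if i==0: print(L[0])
        print(L[1])
E
python3 -c "
from clamp import *
th=np.arange(.55,.80,.03);rows2(th,.0565+.0100*(th-.48))"
```

```text
t 16.9 th~ 0.521 err 0.38 F push 2.17 F [-1.2  1.9  2.1] z 0.0565
0.55 [-0.0024 -0.0002 -0.0007] [-0.    -0.004 -0.019]
0.58 [-0.0048 -0.0007 -0.001 ] [ 0.    -0.004 -0.049]
0.61 [-0.0072 -0.0012 -0.0013] [ 0.    -0.004 -0.079]
0.64 [-0.0097 -0.0015 -0.0017] [ 0.    -0.004 -0.109]
0.67 [-0.0121 -0.0018 -0.002 ] [ 0.    -0.004 -0.139]
0.7 [-0.0146 -0.0021 -0.0023] [ 0.    -0.004 -0.169]
0.73 [-0.0171 -0.0022 -0.0026] [ 0.    -0.004 -0.199]
0.76 [-0.0195 -0.0023 -0.0029] [ 0.    -0.004 -0.229]
0.79 [-0.022  -0.0023 -0.0032] [ 0.    -0.004 -0.259]
```

Request:
play_rows --plan '[{"translation": [-0.0024,-0.0002,-0.0007],"dr": [0,-0.004,-0.019],"jaw": 0},{"translation": [-0.0048,-0.0007,-0.001],"dr": [0,-0.004,-0.049],"jaw": 0},{"translation": [-0.0072,-0.0012,-0.0013],"dr": [0,-0.004,-0.079],"jaw": 0},{"translation": [-0.0097,-0.0015,-0.0017],"dr": [0,-0.004,-0.109],"jaw": 0}]'

```text
time_s: 17.3
tool_pos: [0.4994, -0.1512, 0.0575]
tool_rot: [[-0.393, 0.92, -0.002], [0.92, 0.393, 0.003], [0.003, -0.0, -1.0]]
force: [-0.8, 3.8, -0.1]
opening: -0.002
```

```bash
python3 -c "
from clamp import *
th=np.arange(.66,.97,.03);rows2(th,.0570+.0100*(th-.48))"
```

```text
t 17.3 th~ 0.625 err 0.48 F push 3.87 F [-0.8  3.8 -0.1] z 0.0575
0.66 [-0.0029 -0.0002 -0.0013] [-0.    -0.003 -0.019]
0.69 [-0.0053 -0.0007 -0.0016] [-0.    -0.003 -0.049]
0.72 [-0.0077 -0.0012 -0.0019] [-0.    -0.003 -0.079]
0.75 [-0.0102 -0.0016 -0.0022] [-0.    -0.003 -0.109]
0.78 [-0.0126 -0.0019 -0.0025] [-0.    -0.003 -0.139]
0.81 [-0.0151 -0.0021 -0.0028] [-0.    -0.003 -0.169]
0.84 [-0.0176 -0.0022 -0.0031] [-0.    -0.003 -0.199]
0.87 [-0.0201 -0.0023 -0.0034] [ 0.    -0.003 -0.229]
0.9 [-0.0225 -0.0023 -0.0037] [ 0.    -0.003 -0.259]
0.93 [-0.025  -0.0022 -0.0041] [ 0.    -0.003 -0.289]
0.96 [-0.0275 -0.0021 -0.0044] [ 0.    -0.003 -0.319]
```

Request:
play_rows --plan '[{"translation": [-0.0029,-0.0002,-0.0006],"dr": [0,-0.003,-0.019],"jaw": 0},{"translation": [-0.0053,-0.0007,-0.001],"dr": [0,-0.003,-0.049],"jaw": 0},{"translation": [-0.0077,-0.0012,-0.0014],"dr": [0,-0.003,-0.079],"jaw": 0},{"translation": [-0.0102,-0.0016,-0.0017],"dr": [0,-0.003,-0.109],"jaw": 0},{"translation": [-0.0126,-0.0019,-0.002],"dr": [0,-0.003,-0.139],"jaw": 0},{"translation": [-0.0151,-0.0021,-0.0023],"dr": [0,-0.003,-0.169],"jaw": 0},{"translation": [-0.0176,-0.0022,-0.0026],"dr": [0,-0.003,-0.199],"jaw": 0}]'

```text
time_s: 18.0
tool_pos: [0.5036, -0.1675, 0.0596]
tool_rot: [[-0.568, 0.823, -0.002], [0.823, 0.568, 0.002], [0.003, -0.0, -1.0]]
force: [-2.0, 4.8, 0.8]
opening: -0.003
```

```bash
python3 -c "
from clamp import *
th=np.arange(.88,1.16,.03);rows2(th,.0562+.0100*(th-.48))
c=ctrl.capture('scene');crop(c['image'],260,180,400,310,5,'s18.png')"
```

```text
t 18.0 th~ 0.829 err 0.34 F push 5.12 F [-2.   4.8  0.8] z 0.0596
0.88 [-0.0042 -0.0006 -0.0006] [-0.    -0.003 -0.039]
0.91 [-0.0066 -0.0011 -0.0009] [-0.    -0.003 -0.069]
0.94 [-0.009  -0.0015 -0.0012] [-0.    -0.003 -0.099]
0.97 [-0.0115 -0.0018 -0.0015] [-0.    -0.003 -0.129]
1.0 [-0.0139 -0.0021 -0.0018] [-0.    -0.003 -0.159]
1.03 [-0.0164 -0.0023 -0.0021] [-0.    -0.003 -0.189]
1.06 [-0.0189 -0.0024 -0.0024] [-0.    -0.003 -0.219]
1.09 [-0.0214 -0.0024 -0.0027] [-0.    -0.003 -0.249]
1.12 [-0.0238 -0.0023 -0.003 ] [-0.    -0.003 -0.279]
1.15 [-0.0263 -0.0022 -0.0033] [ 0.    -0.003 -0.309]
```

View pics/s18.png

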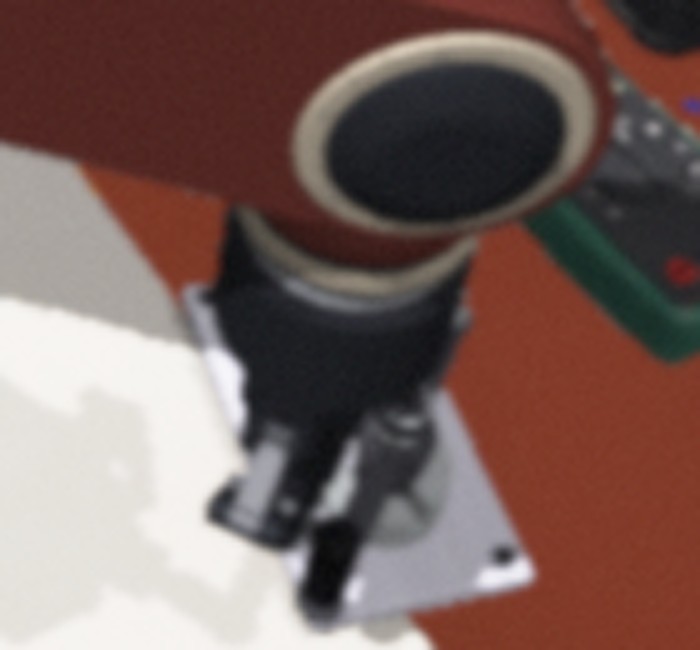

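Request:
play_rows --plan '[{"translation": [-0.0025,-0.0003,-0.0006],"dr": [0,-0.003,-0.02],"jaw": 0},{"translation": [-0.005,-0.0008,-0.001],"dr": [0,-0.003,-0.05],"jaw": 0},{"translation": [-0.0074,-0.0012,-0.0013],"dr": [0,-0.003,-0.08],"jaw": 0},{"translation": [-0.0098,-0.0016,-0.0016],"dr": [0,-0.003,-0.11],"jaw": 0},{"translation": [-0.0123,-0.0019,-0.002],"dr": [0,-0.003,-0.14],"jaw": 0},{"translation": [-0.0147,-0.0022,-0.0023],"dr": [0,-0.003,-0.169],"jaw": 0},{"translation": [-0.0172,-0.0023,-0.0026],"dr": [0,-0.003,-0.199],"jaw": 0}]'

```text
time_s: 18.75
tool_pos: [0.5114, -0.183, 0.0619]
tool_rot: [[-0.721, 0.693, -0.0], [0.693, 0.721, 0.0], [0.001, -0.0, -1.0]]
force: [-1.0, 5.0, 0.1]
opening: -0.002
```

```bash
python3 -c "
from clamp import *
th=np.arange(1.08,1.35,.03);rows2(th,np.minimum(.0562+.0100*(th-.48),.0645))"
```

```text
t 18.75 th~ 1.038 err 0.07 F push 4.22 F [-1.   5.   0.1] z 0.0619
1.08 [-0.0034 -0.0007 -0.0003] [-0.    -0.001 -0.038]
1.11 [-0.0058 -0.0012 -0.0006] [-0.    -0.001 -0.068]
1.14 [-0.0082 -0.0016 -0.0009] [-0.    -0.001 -0.098]
1.17 [-0.0107 -0.0019 -0.0012] [-0.    -0.001 -0.128]
1.2 [-0.0131 -0.0022 -0.0015] [-0.    -0.001 -0.158]
1.23 [-0.0156 -0.0023 -0.0018] [-0.    -0.001 -0.188]
1.26 [-0.0181 -0.0024 -0.0021] [-0.    -0.001 -0.218]
1.29 [-0.0205 -0.0025 -0.0024] [ 0.    -0.001 -0.248]
1.32 [-0.023  -0.0024 -0.0026] [ 0.    -0.001 -0.278]
1.35 [-0.0255 -0.0023 -0.0026] [ 0.    -0.001 -0.308]
```

Request:
play_rows --plan '[{"translation": [-0.0028,-0.0005,-0.0004],"dr": [0,0,-0.03],"jaw": 0},{"translation": [-0.0053,-0.001,-0.0008],"dr": [0,0,-0.061],"jaw": 0},{"translation": [-0.0077,-0.0015,-0.0012],"dr": [0,0,-0.091],"jaw": 0},{"translation": [-0.0102,-0.0018,-0.0015],"dr": [0,0,-0.121],"jaw": 0},{"translation": [-0.0126,-0.0021,-0.0018],"dr": [0,0,-0.151],"jaw": 0}]'

```text
time_s: 19.25
tool_pos: [0.5179, -0.1923, 0.0626]
tool_rot: [[-0.818, 0.575, -0.003], [0.575, 0.818, 0.002], [0.004, 0.0, -1.0]]
force: [-2.7, 6.2, -1.7]
opening: 0.003
```

```bash
python3 -c "
from clamp import *
th=np.arange(1.22,1.5,.03);rows2(th,np.minimum(.0562+.0100*(th-.48),.0645))
c=ctrl.capture('scene');crop(c['image'],260,180,400,340,5,'s19.png')"
```

```text
t 19.25 th~ 1.176 err 0.29 F push 5.85 F [-2.7  6.2 -1.7] z 0.0626
1.22 [-0.0036 -0.0006 -0.001 ] [ 0.    -0.004 -0.025]
1.25 [-0.006  -0.0011 -0.0013] [ 0.    -0.004 -0.055]
1.28 [-0.0085 -0.0015 -0.0016] [ 0.    -0.004 -0.085]
1.31 [-0.0109 -0.0019 -0.002 ] [ 0.    -0.004 -0.115]
1.34 [-0.0134 -0.0022 -0.002 ] [ 0.    -0.004 -0.145]
1.37 [-0.0158 -0.0024 -0.002 ] [ 0.    -0.004 -0.175]
1.4 [-0.0183 -0.0025 -0.002 ] [ 0.    -0.004 -0.205]
1.43 [-0.0208 -0.0026 -0.002 ] [ 0.001 -0.004 -0.235]
1.46 [-0.0232 -0.0026 -0.002 ] [ 0.001 -0.004 -0.265]
1.49 [-0.0257 -0.0025 -0.002 ] [ 0.001 -0.004 -0.295]
```

View pics/s19.png

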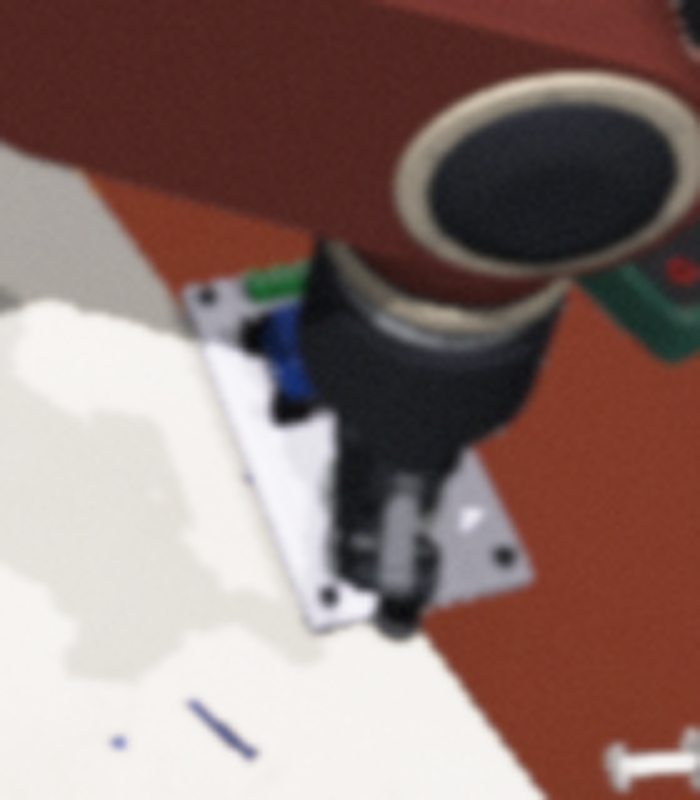

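Request:
play_rows --plan '[{"translation": [-0.0022,-0.0004,-0.0002],"dr": [0,-0.002,-0.018],"jaw": 0},{"translation": [-0.0045,-0.0008,-0.0004],"dr": [0,-0.004,-0.036],"jaw": 0},{"translation": [-0.006,-0.0011,-0.0006],"dr": [0,-0.004,-0.055],"jaw": 0},{"translation": [-0.0085,-0.0015,-0.0008],"dr": [0,-0.004,-0.085],"jaw": 0}]'

```text
time_s: 19.7
tool_pos: [0.5241, -0.1991, 0.0633]
tool_rot: [[-0.865, 0.502, -0.0], [0.502, 0.865, -0.001], [-0.0, -0.001, -1.0]]
force: [-2.9, 2.4, 0.0]
opening: -0.003
```

```bash
python3 -c "
from clamp import *
th=np.arange(1.3,1.56,.02);rows2(th,np.minimum(.0562+.0100*(th-.48),.0638))"
```

```text
t 19.7 th~ 1.287 err 0.4 F push 3.76 F [-2.9  2.4  0. ] z 0.0633
1.3 [-0.0011  0.0001 -0.0005] [-0.001  0.    -0.018]
1.32 [-0.0027 -0.0002 -0.0005] [-0.001  0.    -0.038]
1.34 [-0.0043 -0.0005 -0.0005] [-0.001  0.    -0.058]
1.36 [-0.006  -0.0008 -0.0005] [-0.001  0.    -0.078]
1.38 [-0.0076 -0.0011 -0.0005] [-0.001  0.    -0.098]
1.4 [-0.0092 -0.0013 -0.0005] [-0.001  0.    -0.118]
1.42 [-0.0109 -0.0015 -0.0005] [-0.001  0.    -0.138]
1.44 [-0.0125 -0.0017 -0.0005] [-0.001  0.    -0.158]
1.46 [-0.0141 -0.0018 -0.0005] [-0.001  0.    -0.178]
1.48 [-0.0158 -0.0019 -0.0005] [-0.001  0.    -0.198]
1.5 [-0.0174 -0.0019 -0.0005] [-0.001  0.    -0.218]
1.52 [-0.0191 -0.002  -0.0005] [-0.001  0.    -0.238]
1.54 [-0.0207 -0.002  -0.0005] [-0.001  0.    -0.258]
```

Request:
play_rows --plan '[{"translation": [-0.0016,0,-0.0003],"dr": [0,0,-0.02],"jaw": 0},{"translation": [-0.0032,-0.0003,-0.0003],"dr": [0,0,-0.045],"jaw": 0},{"translation": [-0.0048,-0.0006,-0.0003],"dr": [0,0,-0.065],"jaw": 0},{"translation": [-0.0064,-0.0009,-0.0003],"dr": [0,0,-0.083],"jaw": 0},{"translation": [-0.008,-0.0012,-0.0003],"dr": [0,0,-0.103],"jaw": 0}]'

```text
time_s: 20.2
tool_pos: [0.5305, -0.2045, 0.0637]
tool_rot: [[-0.913, 0.409, -0.0], [0.409, 0.913, -0.001], [-0.0, -0.001, -1.0]]
force: [-1.9, 0.4, 0.5]
opening: 0.003
```

```bash
python3 -c "
from clamp import *
th=np.arange(1.40,1.64,.02);rows2(th,th*0+.0636)
"
```

```text
t 20.2 th~ 1.389 err 0.25 F push 1.86 F [-1.9  0.4  0.5] z 0.0637
1.4 [-0.001   0.      0.0001] [-0.001  0.    -0.013]
1.42 [-0.0026 -0.0003  0.0001] [-0.001  0.    -0.033]
1.44 [-0.0042 -0.0007  0.0001] [-0.001  0.    -0.053]
1.46 [-0.0058 -0.001   0.0001] [-0.001  0.    -0.073]
1.48 [-0.0074 -0.0012  0.0001] [-0.001  0.    -0.093]
1.5 [-0.0091 -0.0015  0.0001] [-0.001  0.    -0.113]
1.52 [-0.0107 -0.0017  0.0001] [-0.001  0.    -0.133]
1.54 [-0.0124 -0.0018  0.0001] [-0.001  0.    -0.153]
1.56 [-0.014  -0.002   0.0001] [-0.001  0.    -0.173]
1.58 [-0.0156 -0.0021  0.0001] [-0.001  0.    -0.193]
1.6 [-0.0173 -0.0021  0.0001] [-0.001  0.    -0.213]
1.62 [-0.0189 -0.0022  0.0001] [-0.001  0.    -0.233]
```

Request:
play_rows --plan '[{"translation": [-0.0018,-0.0001,0],"dr": [0,0,-0.023],"jaw": 0},{"translation": [-0.0034,-0.0005,0],"dr": [0,0,-0.043],"jaw": 0},{"translation": [-0.005,-0.0008,0],"dr": [0,0,-0.063],"jaw": 0},{"translation": [-0.0066,-0.0011,0],"dr": [0,0,-0.083],"jaw": 0},{"translation": [-0.0082,-0.0014,0],"dr": [0,0,-0.103],"jaw": 0},{"translation": [-0.0099,-0.0016,0],"dr": [0,0,-0.123],"jaw": 0},{"translation": [-0.0115,-0.0018,0],"dr": [0,0,-0.143],"jaw": 0}]'

```text
time_s: 20.9
tool_pos: [0.5404, -0.211, 0.0638]
tool_rot: [[-0.962, 0.273, 0.0], [0.273, 0.962, -0.001], [-0.0, -0.001, -1.0]]
force: [-1.8, -0.1, 0.4]
opening: 0.001
```

```bash
python3 -c "
from clamp import *
th=np.arange(1.54,1.72,.02);rows2(th,th*0+.0636)
c=ctrl.capture('wrist');cv2.imwrite('pics/w20.png',c['image'][:,:,::-1])
c=ctrl.capture('top');crop(c['image'],290,140,390,230,8,'t20.png')
"
```

```text
t 20.9 th~ 1.532 err 0.06 F push 1.66 F [-1.8 -0.1  0.4] z 0.0638
1.54 [-0.0006 -0.0001  0.0002] [-0.001  0.    -0.008]
1.56 [-0.0023 -0.0005  0.0002] [-0.001  0.    -0.028]
1.58 [-0.0039 -0.0008  0.0002] [-0.001  0.    -0.048]
1.6 [-0.0055 -0.0011  0.0002] [-0.001  0.    -0.068]
1.62 [-0.0071 -0.0014  0.0002] [-0.001  0.    -0.088]
1.64 [-0.0087 -0.0016  0.0002] [-0.001  0.    -0.108]
1.66 [-0.0104 -0.0018  0.0002] [-0.001  0.    -0.128]
1.68 [-0.012  -0.002   0.0002] [-0.001  0.    -0.148]
1.7 [-0.0137 -0.0022  0.0002] [-0.001  0.    -0.168]
```

View pics/w20.png

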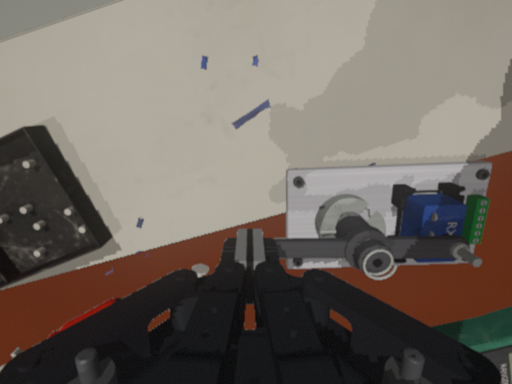

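View pics/t20.png

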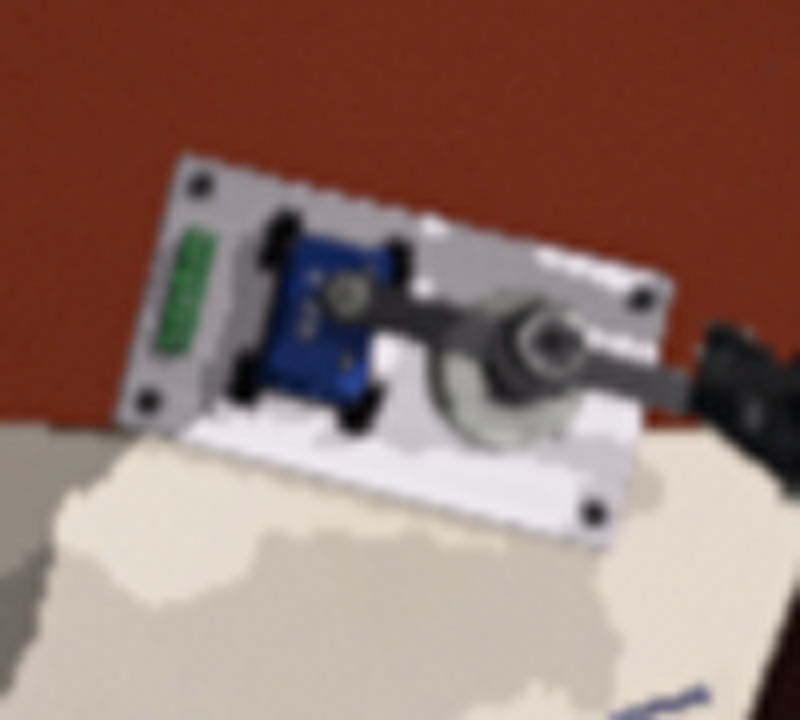

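Request:
play_rows --plan '[{"translation": [-0.0015,-0.0003,0],"dr": [0,0,-0.018],"jaw": 0},{"translation": [-0.0031,-0.0006,0],"dr": [0,0,-0.038],"jaw": 0},{"translation": [-0.0047,-0.0009,0],"dr": [0,0,-0.058],"jaw": 0},{"translation": [-0.0063,-0.0012,0],"dr": [0,0,-0.078],"jaw": 0}]'

```text
time_s: 21.4
tool_pos: [0.5467, -0.2138, 0.0638]
tool_rot: [[-0.98, 0.197, 0.001], [0.197, 0.98, -0.001], [-0.001, -0.001, -1.0]]
force: [-0.9, 0.5, -0.0]
opening: 0.0
```

```bash
cat >> clamp.py <<'E'
def foot(name):
    c=ctrl.capture('top');crop(c['image'],310,150,390,200,10,name)
E
python3 -c "
from clamp import *
th=np.arange(1.62,1.8,.02);rows2(th,th*0+.0636)
"
```

```text
t 21.4 th~ 1.616 err 0.38 F push 0.98 F [-0.9  0.5 -0. ] z 0.0638
1.62 [-0.0003 -0.0005  0.0002] [-0.001  0.001 -0.01 ]
1.64 [-0.0019 -0.0008  0.0002] [-0.001  0.001 -0.03 ]
1.66 [-0.0035 -0.0012  0.0002] [-0.001  0.001 -0.05 ]
1.68 [-0.0051 -0.0015  0.0002] [-0.001  0.001 -0.07 ]
1.7 [-0.0067 -0.0017  0.0002] [-0.001  0.001 -0.09 ]
1.72 [-0.0084 -0.002   0.0002] [-0.001  0.001 -0.11 ]
1.74 [-0.01   -0.0022  0.0002] [-0.001  0.001 -0.13 ]
1.76 [-0.0116 -0.0023  0.0002] [-0.001  0.001 -0.15 ]
1.78 [-0.0133 -0.0025  0.0002] [-0.001  0.001 -0.17 ]
```

Request:
play_rows --plan '[{"translation": [-0.0016,-0.0006,0],"dr": [0,0,-0.028],"jaw": 0},{"translation": [-0.0032,-0.001,0],"dr": [0,0,-0.048],"jaw": 0},{"translation": [-0.0048,-0.0013,0],"dr": [0,0,-0.068],"jaw": 0}]'

```text
time_s: 21.7
tool_pos: [0.5516, -0.2161, 0.064]
tool_rot: [[-0.992, 0.128, 0.002], [0.128, 0.992, -0.001], [-0.002, -0.001, -1.0]]
force: [-1.7, -1.2, -0.3]
opening: -0.002
```

```bash
python3 -c "
from clamp import *
th=np.arange(1.66,1.8,.02);rows2(th,th*0+.0636);foot('t21.png')
"
```

```text
t 21.7 th~ 1.681 err 0.09 F push 1.58 F [-1.7 -1.2 -0.3] z 0.064
1.66 [0.0017 0.0004 0.0004] [-0.001  0.002  0.02 ]
1.68 [ 0.0001 -0.0001  0.0004] [-0.001  0.002 -0.   ]
1.7 [-0.0015 -0.0004  0.0004] [-0.001  0.002 -0.02 ]
1.72 [-0.0031 -0.0008  0.0004] [-0.001  0.002 -0.04 ]
1.74 [-0.0047 -0.0011  0.0004] [-0.001  0.002 -0.06 ]
1.76 [-0.0063 -0.0014  0.0004] [-0.001  0.002 -0.08 ]
1.78 [-0.008  -0.0017  0.0004] [-0.001  0.002 -0.1  ]
1.8 [-0.0096 -0.0019  0.0004] [-0.001  0.002 -0.12 ]
```

View pics/t21.png

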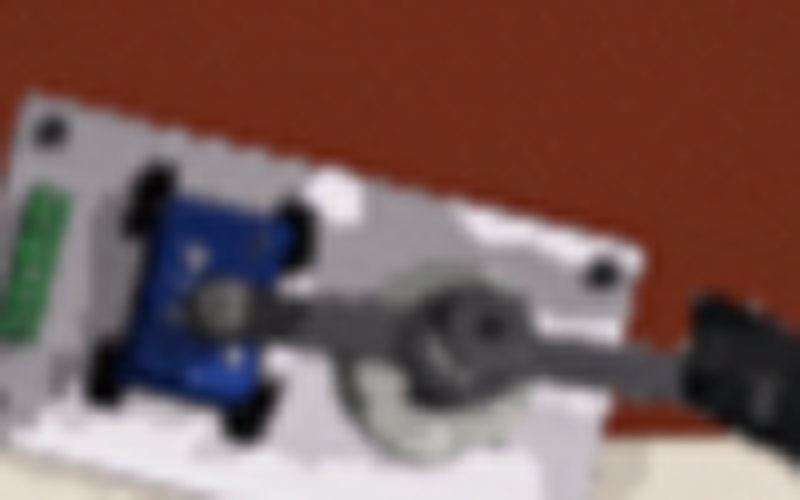

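Request:
play_rows --plan '[{"translation": [-0.0015,-0.0004,0],"dr": [0,0,-0.02],"jaw": 0},{"translation": [-0.0031,-0.0008,0],"dr": [0,0,-0.04],"jaw": 0}]'

```text
time_s: 21.95
tool_pos: [0.554, -0.2174, 0.0638]
tool_rot: [[-0.996, 0.086, -0.0], [0.086, 0.996, -0.001], [0.0, -0.001, -1.0]]
force: [-4.4, 1.2, 1.2]
opening: -0.003
```

```bash
python3 -c "
from clamp import *
th=np.arange(1.72,1.8,.02);rows2(th,th*0+.0636);foot('t22.png')
"
```

```text
t 21.95 th~ 1.714 err 0.23 F push 4.47 F [-4.4  1.2  1.2] z 0.0638
1.72 [-0.0005  0.0001  0.0002] [-0.001 -0.     0.002]
1.74 [-0.0021 -0.0003  0.0002] [-0.001 -0.    -0.018]
1.76 [-0.0038 -0.0006  0.0002] [-0.001 -0.    -0.038]
1.78 [-0.0054 -0.001   0.0002] [-0.001 -0.    -0.058]
1.8 [-0.007  -0.0013  0.0002] [-0.001 -0.    -0.078]
```

View pics/t22.png

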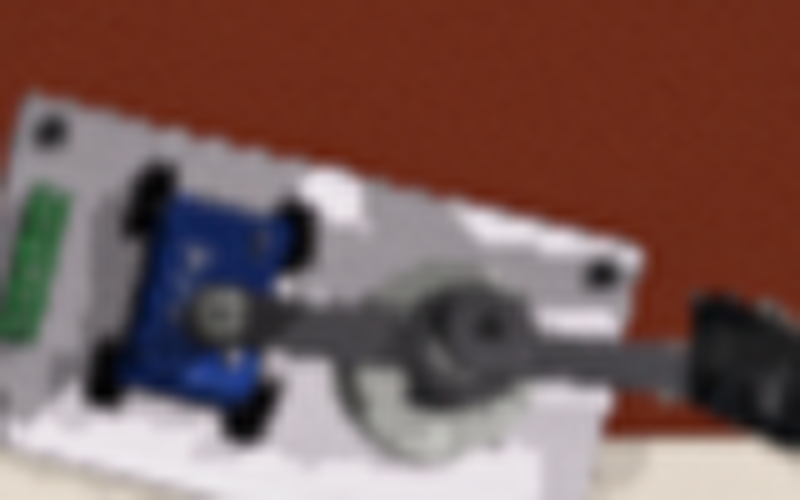

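Request:
play_rows --plan '[{"translation": [0,0,0],"dr": [0,0,0],"jaw": 0}]'

```text
time_s: 22.1
tool_pos: [0.5541, -0.2175, 0.0638]
tool_rot: [[-0.996, 0.086, 0.0], [0.086, 0.996, -0.001], [-0.0, -0.001, -1.0]]
force: [-2.4, 1.0, 0.7]
opening: -0.004
```

```bash
python3 -c "
from clamp import *
rows2([1.72,1.74,1.76],[.0636]*3)
for i in range(3):
  ctrl.capture('top');print(ctrl.read_state()['force'],ctrl.read_state()['ft_torque'])
c=ctrl.capture('wrist');crop(c['image'],230,150,512,300,2.8,'w22.png')
c=ctrl.capture('scene');crop(c['image'],270,220,400,320,6,'s22.png')
"
```

```text
t 22.1 th~ 1.716 err 0.26 F push 2.51 F [-2.4  1.   0.7] z 0.0638
1.72 [-0.0004  0.0002  0.0002] [-0.001  0.     0.002]
1.74 [-0.002  -0.0002  0.0002] [-0.001  0.    -0.018]
1.76 [-0.0036 -0.0006  0.0002] [-0.001  0.    -0.038]
[-2.17154197  0.84801274  1.520962  ] [0.02340053 0.42386186 0.02424994]
[-2.29175814 -0.99054839  0.05828631] [ 0.09549086  0.37479405 -0.00608618]
[-3.25031988  0.6560859   1.31112112] [ 0.02839776  0.41526416 -0.00881604]
```

View pics/w22.png

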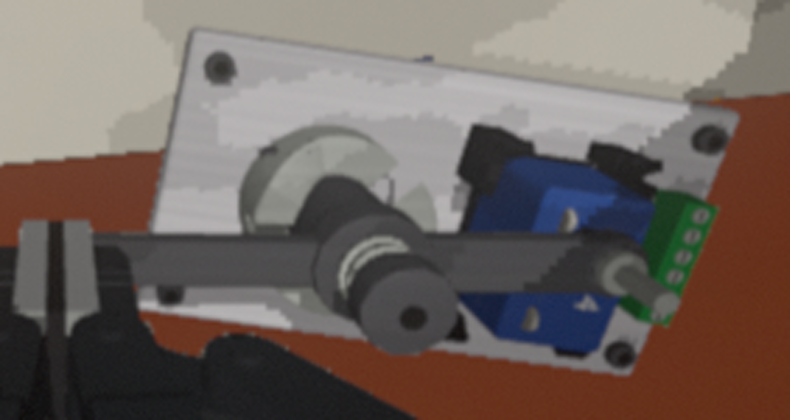

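View pics/s22.png

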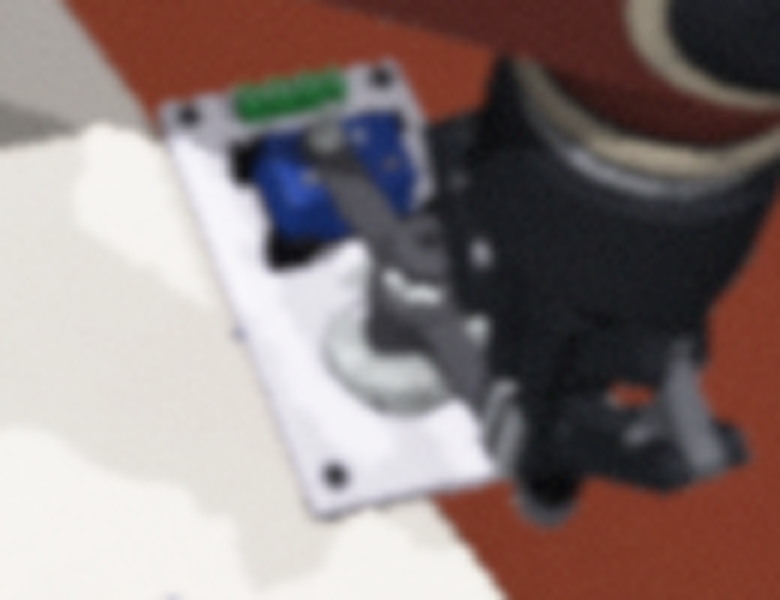

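```bash
cat > tri.py <<'E'
from clamp import *
def ray(K,T,px):
    a=back(K,T,[px],.1)[0];b=back(K,T,[px],0)[0];return a,(b-a)/np.linalg.norm(b-a)
def tri(K1,T1,p1,K2,T2,p2):
    a,u=ray(K1,T1,p1);b,v=ray(K2,T2,p2)
    A=np.c_[u,-v];st=np.linalg.lstsq(A,b-a,rcond=None)[0];x=a+u*st[0];y=b+v*st[1];return (x+y)/2,np.linalg.norm(x-y)
E
python3 - <<'E'
from tri import *
s=ctrl.read_state();cw=ctrl.capture('wrist');ct=ctrl.capture('top')
crop(cw['image'],420,200,512,290,7,'w23.png');crop(ct['image'],320,165,350,200,14,'t23.png')
Kt,Tt=cam(ct);K,T=cam(cw,s)
print(tri(K,T,(467.5,258.9),Kt,Tt,(332.2,181.2)))
s2=dict(tool_pos=np.array([.5404,-.211,.0638]),tool_rot=np.array([[-0.962,0.273,0],[0.273,0.962,-0.001],[0,-0.001,-1.0]]))
K,T=cam(cw,s2)
print(tri(K,T,(477,262),Kt,Tt,(333.1,176.6)))
im=cv2.imread('pics/w20.png')[:,:,::-1];crop(im,420,200,512,290,7,'w20z.png')
print(s['force'])
E
```

```text
(array([ 0.58662599, -0.07712893,  0.07297995]), np.float64(0.003766387082108227))
(array([ 0.59684147, -0.07849787,  0.08004234]), np.float64(0.004233597743992771))
[-1.77294241 -0.60373191  0.69107613]
```

View pics/w23.png

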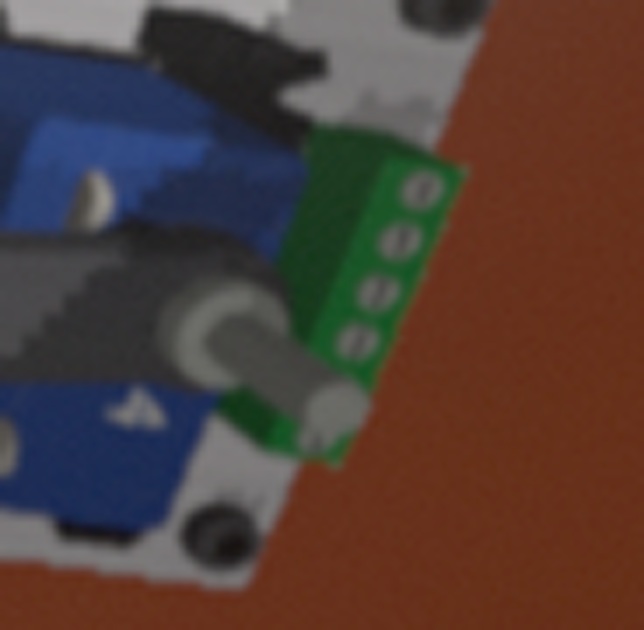

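View pics/w20z.png

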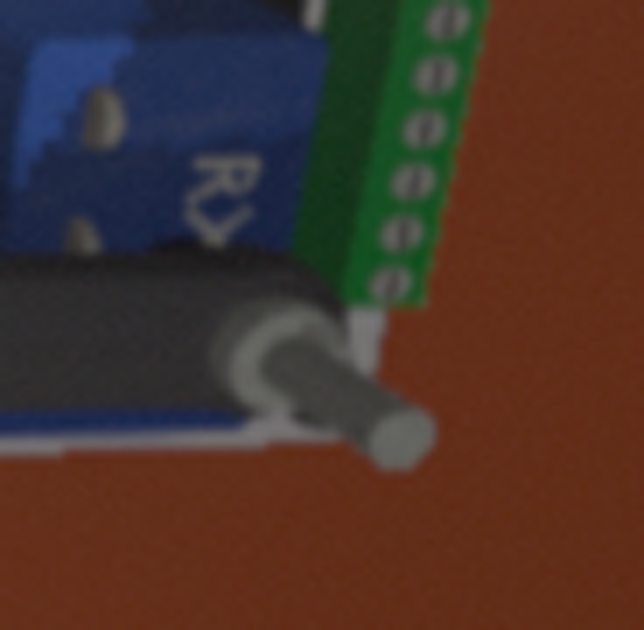

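View pics/t23.png

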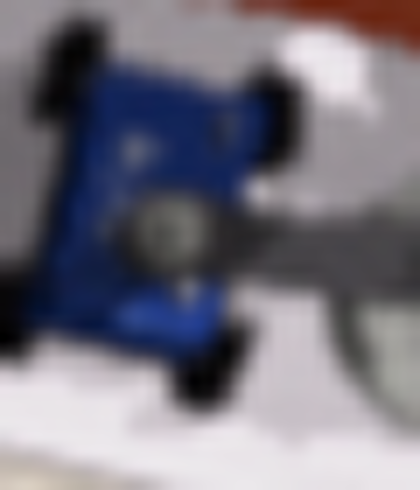

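Request:
play_rows --plan '[{"translation": [0.004,0,0],"dr": [0,0,0],"jaw": 0},{"translation": [0.01,0,0],"dr": [0,0,0],"jaw": 0},{"translation": [0.018,0,0],"dr": [0,0,0],"jaw": 0},{"translation": [0.025,0,0],"dr": [0,0,0],"jaw": 0},{"translation": [0.03,0,-0.03],"dr": [0,0,0],"jaw": 0},{"translation": [0.03,0,-0.06],"dr": [0,0,0],"jaw": 0},{"translation": [0.03,0,-0.08],"dr": [0,0,0],"jaw": 0},{"translation": [0.03,0,-0.08],"dr": [0,0,0],"jaw": 0}]'

```text
time_s: 23.25
tool_pos: [0.5261, -0.216, 0.148]
tool_rot: [[-0.996, 0.086, 0.007], [0.086, 0.996, -0.005], [-0.008, -0.004, -1.0]]
force: [1.1, 0.1, 0.2]
opening: -0.001
```

```bash
python3 - <<'E'
from tri import *
s=ctrl.read_state();cw=ctrl.capture('wrist');ct=ctrl.capture('top');cs=ctrl.capture('scene')
print(s['tool_pos'],s['force'],s['time_s'])
cv2.imwrite('pics/w24.png',cw['image'][:,:,::-1]);crop(ct['image'],310,150,390,215,10,'t24.png');crop(cs['image'],270,210,400,320,6,'s24.png')
E
```

```text
[ 0.52612296 -0.21604621  0.14799639] [1.06023779 0.09331072 0.21178453] 23.25
```

View pics/w24.png

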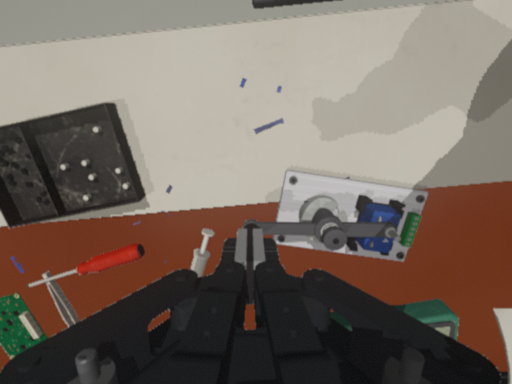

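View pics/t24.png

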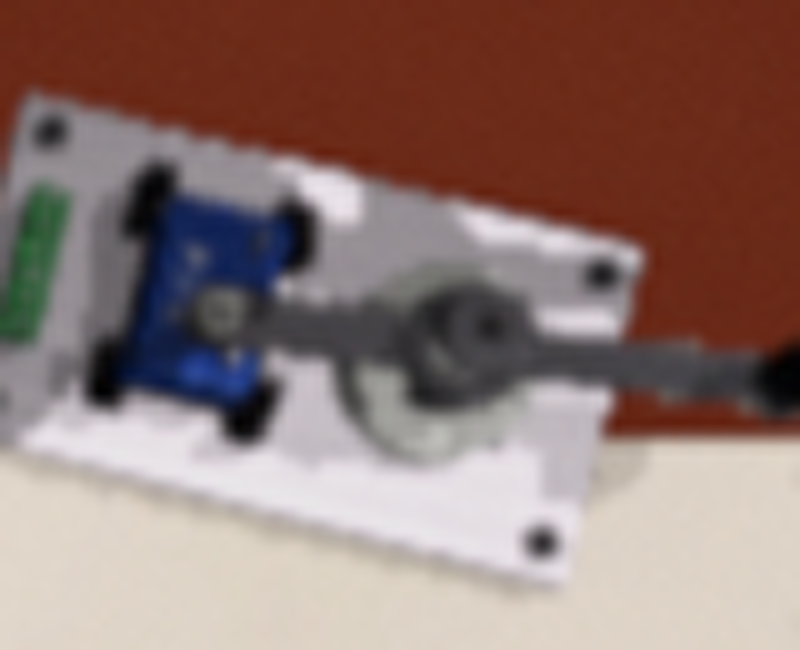

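View pics/s24.png

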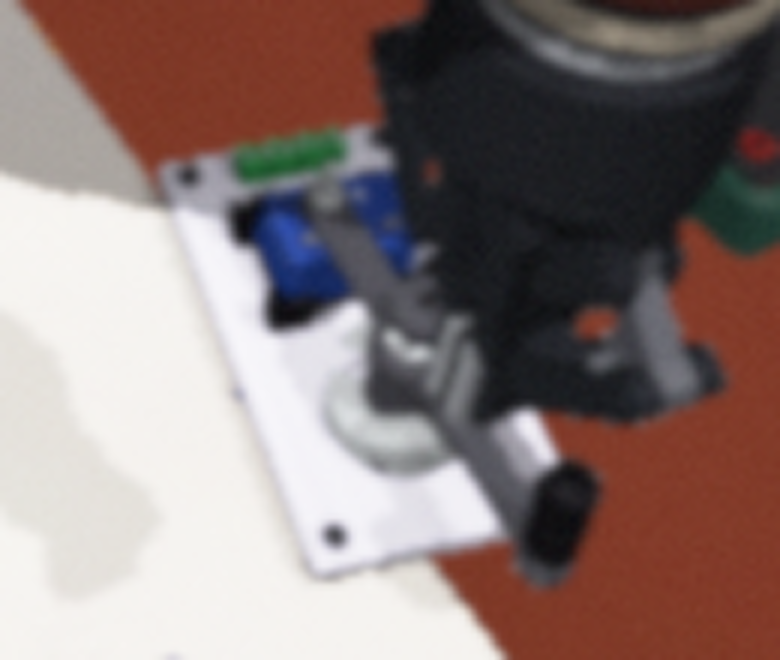

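```bash
python3 - <<'E'
from h import *
goal([.665,-.12,.15],85); goal([.52,-.216,.17],85)
E
```

```text
t [-0.133   0.1062 -0.0078] dr [-0.0003 -0.0012  0.0013] dist 0.17
t [ 0.0033 -0.0019 -0.0276] dr [-0.0003 -0.0012  0.0013] dist 0.028
```

Request:
play_rows --plan '[{"translation": [-0.03,0.025,-0.01],"dr": [0,-0.001,0],"jaw": 0},{"translation": [-0.06,0.05,-0.01],"dr": [0,-0.001,0],"jaw": 0},{"translation": [-0.09,0.075,-0.01],"dr": [0,-0.001,0],"jaw": 0},{"translation": [-0.12,0.095,-0.01],"dr": [0,-0.001,0],"jaw": 0},{"translation": [-0.133,0.106,-0.01],"dr": [0,-0.001,0],"jaw": 0},{"translation": [-0.133,0.106,-0.01],"dr": [0,-0.001,0],"jaw": 0},{"translation": [-0.133,0.106,-0.01],"dr": [0,-0.001,0],"jaw": 0}]'

```text
time_s: 24.1
tool_pos: [0.6638, -0.12, 0.1499]
tool_rot: [[-0.996, 0.085, -0.004], [0.085, 0.996, 0.0], [0.004, 0.0, -1.0]]
force: [0.2, -0.2, 0.8]
opening: 0.0
```

```bash
python3 - <<'E'
from tri import *
s=ctrl.read_state();cw=ctrl.capture('wrist');ct=ctrl.capture('top');cs=ctrl.capture('scene')
print(s['tool_pos'],s['time_s'])
np.savez('v25.npz',p=s['tool_pos'],R=s['tool_rot'])
cv2.imwrite('pics/w25r.png',cw['image'][:,:,::-1])
crop(cw['image'],100,30,360,200,3,'w25.png');crop(cs['image'],270,210,400,320,6,'s25.png')
cv2.imwrite('pics/t25r.png',ct['image'][:,:,::-1])
E
```

```text
[ 0.66377649 -0.11997487  0.14989574] 24.1
```

View pics/w25.png

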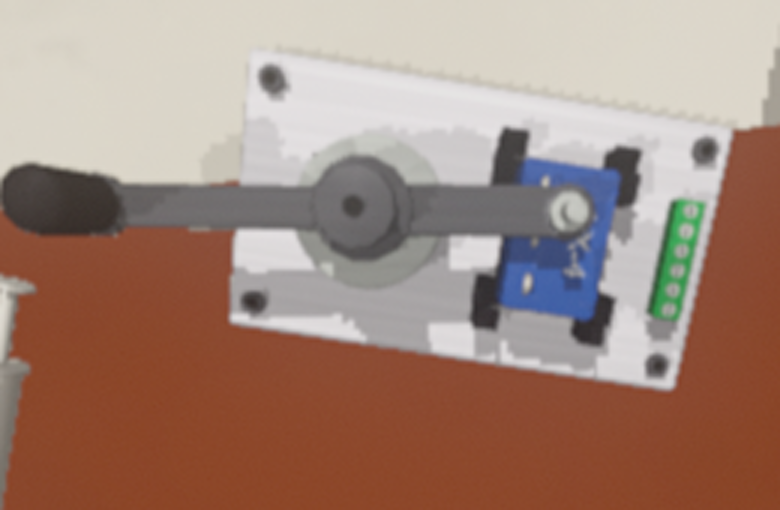

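View pics/s25.png

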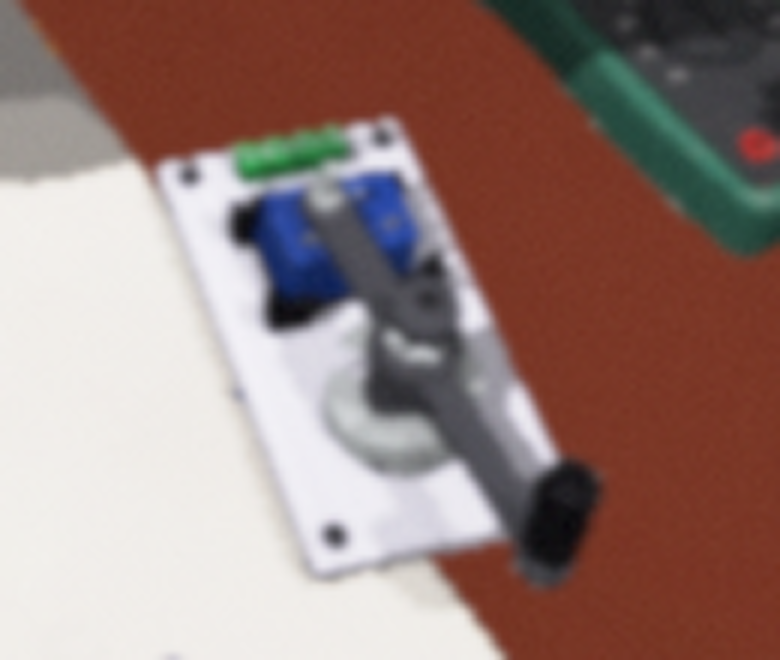

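```bash
python3 - <<'E'
from tri import *
d=np.load('v25.npz');s=dict(tool_pos=d['p'],tool_rot=d['R'])
cw=ctrl.capture('wrist');cs=ctrl.capture('scene');ct=ctrl.capture('top')
Kw,Tw=cam(cw,s);Ks,Ts=cam(cs);Kt,Tt=cam(ct)
for th in (1.69,1.73,1.77):
  for rise in (0,.008):
    k=w(-.08*np.array([np.cos(th),np.sin(th)]));f=w(.062*np.array([np.cos(th),np.sin(th)]))
    P=[[*k,.1015+rise],[*k,.060+rise],[*f,.0575+rise]]
    print(th,rise,'scene',((proj(Ks,Ts,P)-[270,210])*6).round().tolist(),'wrist',((proj(Kw,Tw,P)-[100,30])*3).round().tolist())
# reference checks: cap top, locators
P=[[*w([0,0]),.081]];print('cap scene',((proj(Ks,Ts,P)-[270,210])*6).round(),'wrist',((proj(Kw,Tw,P)-[100,30])*3).round())
L=[[*w(np.array(q)/1e3),.014] for q in((-46,-48),(-46,118),(46,118),(46,-48))]
print('plate scene',((proj(Ks,Ts,L)-[270,210])*6).round().tolist(),'wrist',((proj(Kw,Tw,L)-[100,30])*3).round().tolist())
E
```

```text
1.69 0 scene [[570.0, 475.0], [542.0, 546.0], [326.0, 194.0]] wrist [[25.0, 192.0], [93.0, 199.0], [570.0, 215.0]]
1.69 0.008 scene [[576.0, 460.0], [547.0, 532.0], [329.0, 180.0]] wrist [[9.0, 190.0], [82.0, 197.0], [574.0, 214.0]]
1.73 0 scene [[579.0, 471.0], [551.0, 542.0], [320.0, 196.0]] wrist [[27.0, 205.0], [94.0, 210.0], [570.0, 206.0]]
1.73 0.008 scene [[585.0, 457.0], [557.0, 529.0], [323.0, 182.0]] wrist [[11.0, 204.0], [83.0, 209.0], [574.0, 206.0]]
1.77 0 scene [[589.0, 467.0], [560.0, 538.0], [313.0, 198.0]] wrist [[29.0, 219.0], [96.0, 221.0], [570.0, 198.0]]
1.77 0.008 scene [[594.0, 453.0], [565.0, 525.0], [317.0, 184.0]] wrist [[13.0, 218.0], [85.0, 221.0], [574.0, 197.0]]
cap scene [[426. 299.]] wrist [[355. 205.]]
plate scene [[314.0, 567.0], [156.0, 162.0], [393.0, 116.0], [579.0, 508.0]] wrist [[250.0, 45.0], [736.0, 127.0], [675.0, 391.0], [229.0, 322.0]]
```

```bash
python3 -c "
from station import ctrl
print(ctrl.read_state()['time_s'],ctrl.read_state()['force']);print(ctrl.hand_in())"
```

```text
24.4 [-0.90972551 -0.30644966  0.4446218 ]
the job is handed in; nothing more can be done
None
```

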